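Load the sample tray into the analyser's loader

ROBOT

A 7-joint arm with a two-finger parallel gripper is mounted at the origin on the work surface. World frame = base frame: x ahead of the robot, y to its left, z up, the work surface at z = 0. Lengths are in m, angles in degrees, forces in N, time in s.
With the tool pointing down it reaches from about 0.425 to 0.875 m from the base axis. Payload 8.4 kg.
Tool frame: the origin (TCP) lies midway between the tips of the shut fingers; the grasp point (between the pads) lies 19 mm behind it; z points along the fingers, x is the direction in which the jaws open and shut, and the axes are right-handed (so a half turn about z gives the same grasp; the last joint's range is limited). The gripper opens to 85 mm and grips with 20 to 120 N. Pads are 22 mm wide; open, the fingers measure 114 mm over their backs; the gripper's body (76 mm by 85 mm) begins 54 mm behind the grasp point. The pads swing forward as they close: fully open they stand 13 mm farther back than shut.
Start: joints at [70.921, 19.091, 2.286, 83.961, -0.768, 76.965, -3.352], TCP at [0.151, -0.632, 0.231] pointing down, gripper open.
Joint ranges: [-147.57, 147.57], [-21.85, 119.76], [-74.77, 79.35], [14.55, 137.4], [-85.83, 265.84], [4.83, 119.75], [-152.11, 152.11]. Speed limits (degrees/s): [127.2, 127.2, 159.86, 159.86, 180, 180, 180].

INTERFACE

Orientations are given as [roll, pitch, yaw] about the fixed x, y, z axes, in that order (R = Rz(yaw) Ry(pitch) Rx(roll)).
In Python, from rig import ctrl gives the robot as it stands.
- The arm moves only by the tool step_arm, never from a script. Its argument "motion" is a list of rows, each a list of 3 entries, a list of its own where there are three numbers: the shift along the world's x, y, z in cm, then the turn, a rotation vector about the world's x, y, z in rad, then the finger opening in cm, from 0 to 8.54. In form: [[[dx, dy, dz], [rx, ry, rz], fingers], ...]. A call has 1 to 8 rows; each row shifts and turns the pose as measured when the row begins; what a row does not reach is not made up. A row lasts 1/10 s, in which the tool goes at most 50 mm and 8.59 degrees, less where a joint would pass 70% of its speed; a pose out of reach is approached as far as the arm can. A call with a gripper value outside its range is refused whole. The fingers move at their own pace and stop on an object; "grip_force" is the grip in N (left out, the last holds). Time passes only in rows, so rows that do not move let the fingers close. It gives the time, the measured TCP pose, the force and the opening at its end, in the units of the state.
- ctrl.sense(): the state, without advancing time (a new reading comes with each control period).
- ctrl.grab_frame(name): name is "side" or "top" or "wrist"; returns the picture (420x560x3 uint8, blue, green, red); there is no depth.
- ctrl.camera_info(name): a dict with "fx", "fy", "cx", "cy" (pixels), "T" (4x4, takes a point from camera to world coordinates). Camera axes: x right, y down, z forward; pixel columns grow to the right and rows downward; lengths in m; the calibration is good to about 2 mm. A picture is of the moment at which its call begins: read the wrist's pose just before it. camera_info takes no time and is no camera call; for the wrist camera it gives the pose at the moment of the call.
- ctrl.finish_job(): hands the job in, once; it reports no verdict.
Trained networks look in the newest picture that a camera, given by its name, has taken for a name from the list of things; names that differ only in an ending like _2 or _b are one class to them, and where a whole thing is asked for, a point or a joint stands for the part that bears it (a point fixed in the world has none). Each returns a list of dicts, best first, with "p" (0 to 1); they miss things now and then, are a little off and sometimes report something else, mostly with a low value. They report only what shows in the picture. A call takes as long as a camera call. They do not tell look-alikes from the thing itself.
- ctrl.regions_of(camera, label): "pixels" (420x560 bool, what is visible of it) and "location" ([column, row] in pixels, amid what is visible of it).
- ctrl.landmark_of(camera, label): "location" ([column, row] in pixels: a listed point, or the origin of a listed thing).
The state is a dict: "time": time; "joint_pos": joint angles; "dq": joint speeds; "joint_efforts": joint torques, N m; "position": TCP position; "tool_rot": TCP orientation; "contact_force": force on the tool from outside, world axes, zero at the start; "wrist_torque": the same for the moment, N m; "gripper_width": opening from 0.0 (shut) to 1.0 (fully open).
Only numpy, scipy, OpenCV 4.12 (cv2) and the standard library are available. Lean on these libraries where they do the work, as an engineer would, in place of code of your own. Each camera call takes 0.05 s, during which the arm holds its last target.

TASK

Take the sample tray by its upright handle and slide it from the prep stand over the small step onto the loader's steel deck, between the two rails, keeping it low and level so that it neither catches on the step nor tips its two sample cups. Then push it on gently, past the stiff ejector pin, until its nose is fully home against the stop's two blocks, and let go. Never shove hard (the pin needs about 8 N, the stop takes at most 16 N), and leave everything else where it stands.

Things in the scene. Friction and masses are not known exactly. Their poses are not given: they have to be found in the camera images.
- tray_grip (a point): Grip point in the upright handle fin at the middle of the loose grey tray. Fin: 14 mm thick (along the tray's x), 36 mm long (y), top 70 mm above the tray's underside. The point lies over the tray's centre, 54 mm above the underside, 40 mm above the plate's top. Axes are the tray's: z up, y towards its nose (the end that goes in first).
- tray_nose (a point): Middle of the tray's front lower edge, 65 mm ahead of (+y) and 54 mm below tray_grip. Axes as the tray's.
- tray: The sample tray: grey plastic plate 120 (x) x 130 (y) x 14 mm thick with the fin in its middle; origin at the centre of its underside; axes as tray_grip's. Two loose cups stand on it, 44 mm ahead of and behind the centre, in rings 5 mm high. Total mass 0.25 to 0.55 kg.
- cup_front: Capped sample cup, 24 mm across, 42 mm tall, loose, standing on the tray before the fin; origin at the centre of its underside, z up its axis.
- cup_rear: The same kind of cup, behind the fin.
- ledge: Prep stand (fixed): white block with a flat steel top, 230 (x) x 206 mm (y), where the tray starts. The top is a plane 60 mm above this origin. The origin lies 3 to 6 mm below that of the deck, so the stand is that much lower than the deck. In the stand's frame the top spans x -100 to +130, y -103 to +103 mm. Axes parallel to the deck's.
- deck: Loader module (fixed): origin at table height on the middle line between the rails; y is the sliding direction. Steel deck top 60 mm above the origin. Its sharp front edge, the step, lies at y = -85 mm, 2 mm beyond the stand. A white housing 130 mm high begins at y = +150 mm; it carries one bystander.
- rail_mouth (a point): Middle of the channel on the deck's top, 22 mm beyond the deck's front edge; axes the deck's. Here the rails' inner faces stand 64 mm either side; they taper to 61.5 mm 170 mm further on (tray half-width 60) and flare out before here. From 15 mm on, lips overhang the tray's edges by 2 to 4 mm, underside 21.5 mm above the deck (tray top lies at 14), rail tops 25.5 mm.
- stop: Adjustable end stop on the deck; axes parallel to the deck's. Two dark steel blocks, 22 mm high, at x = -32 and +32 mm, are what the tray's nose must meet; they are rigid but clamped at an unknown setting: their front faces lie 0 to 18 mm beyond (+y of) this origin, so the end must be felt. The origin lies at deck height, at y 55 to 75 mm in the deck's frame.
- feeler (a joint): Travel (m) of the thin sensing rod at x = +14 mm between the stop's blocks: 0 when free, when it sticks out 12 mm before the blocks' faces; 0.012 when the nose meets them. It springs back with under 0.4 N. Beside it, at x = 0, a thicker ejector pin sticks out 8 to 12 mm: it resists with a steady 8 N, has no spring, and stays where it is pushed. Beyond both the push rises steeply.
- spare_cup: Bystander: a sample cup standing on the prep stand's +x side, 24 mm across, 42 mm tall; origin under it.
- reagent: Bystander: reagent bottle 44 mm across, 100 mm tall; origin under it.
- pot: Bystander: jar 52 mm across, 55 mm tall; origin under it.
- vial: Bystander: small jar 26 mm across, 50 mm tall, on the loader's housing; origin under it.
- slide_box: Bystander: cardboard box 80 x 60 x 35 mm; origin under it.
- beaker: Bystander: glass beaker 70 mm across, 80 mm tall; origin under it.
Things that resemble listed ones, but are neither listed nor needed, are in the scene too. What is shaped like the tray but purple is not meant.

How it is judged (in metres and radians):
On the way, in this order (a step that is already met when the one before it is completed fails the run):
1. the tray's nose is over the deck, between the rails, low (y of tray_nose in the frame of deck above -0.04 m and z of tray_nose in the frame of deck below 0.07 m), for 0.1 s.
2. the tray is home against the stop and flat on the deck (value of joint feeler above 0.0105 m and y of tray_nose in the frame of stop above -0.0015 m and z of tray_nose in the frame of stop below 0.002 m), for 0.2 s.
At the end, for the whole second after the job is handed in: The tray lies flat on the deck between the rails (within 2 mm of deck height, level), its nose within 1.5 mm of the stop's blocks (feeler pushed in by more than 10.5 of its 12 mm), at rest, with both cups upright in their rings (all of step 2 and angle between tray's own z axis and vertical below 0.03 rad and angle between each of cup_front, cup_rear's own z axis and vertical below 0.15 rad and distance between each of cup_front, cup_rear and tray_grip below 0.068 m and linear speed of tray below 0.01 m/s); the robot touches nothing.
It fails at once if the loader's deck, step, rails or lips is hit or pressed with more than 45 N, or the stop shoved with more than 16 N (contact force between deck and anything else above 45 N or contact force between stop and anything else above 16 N).
It fails at once if the tray is lifted more than 20 mm above the deck (z of tray in the frame of deck above 0.08 m).
It fails at once if the tray tips by more than 0.2 rad (angle between tray's own z axis and vertical above 0.2 rad).
It fails at once if a sample cup tips (angle between any of cup_front, cup_rear's own z axis and vertical above 0.5 rad).
It fails at once if a bystander is disturbed (distance of any of spare_cup, reagent, pot, vial, slide_box, beaker from where it was at the start of the episode above 0.02 m).
It also fails if it takes over 72 s, if anything falls off the work surface, if the arm or the gripper's body presses on something with over 40 N, if the wrist force passes 120 N, or if a joint passes its speed limit or range.

## Working session

There is one attempt and no reset: what is moved stays moved. The work goes in short steps, Python scripts to look and compute and a tool call to move; the robot and the scene stay as the last step left them, time stands still between calls to the robot, and variables do not carry over. Pictures are saved under pics/ and viewed, and the job is handed in when it is done.

Besides the shell and the picture viewer there is one more tool, called after "Emit:" by a JSON object that holds its "api" and its "payload", one argument or row to a line. step_arm: Moves the arm, as the interface text tells. Its arguments: {"type":"object","properties":{"motion":{"type":"array"},"grip_force":{"type":"number"}},"required":["motion"]}

```bash
ls; mkdir -p pics; python3 - <<'E'
from rig import ctrl
import cv2
s=ctrl.sense();print(s)
for n in("side","top","wrist"):
    f=ctrl.grab_frame(n);cv2.imwrite(f"pics/{n}0.png",f)
    i=ctrl.camera_info(n);print(n,i)
E
```

```text
pics
{'time': 0.0, 'joint_pos': array([70.92057861, 19.13090251,  2.28244114, 84.01033407, -0.7680996 ,
       76.96385442, -3.35089828]), 'dq': array([-0.01953539, -0.02199971, -0.04738048,  0.02064354,  0.02067844,
        0.01252042, -0.09005583]), 'joint_efforts': array([ 6.80177636e-04, -6.58560634e+01,  1.36567958e+00, -4.05564129e+01,
        1.67600921e-02,  1.25961215e-02, -3.50686912e-05]), 'position': array([ 0.15048423, -0.63188779,  0.23043657]), 'tool_rot': array([ 1.79994934e+02,  8.97346082e-02, -7.66024308e+01]), 'contact_force': array([-0.42067522, -0.10583444,  0.1278724 ]), 'wrist_torque': array([-0.05578819, -0.03016678, -0.03357634]), 'gripper_width': 0.9994727528134023}
side {'fx': 382.1319817943231, 'fy': 382.1319817943231, 'cx': 275.53493678537626, 'cy': 205.56612550612374, 'T': array([[-0.68871167, -0.41728949,  0.59291291, -0.02864741],
       [-0.72466529,  0.37005725, -0.58130702,  0.55316724],
       [ 0.02316159, -0.83001633, -0.55725795,  0.65038642],
       [ 0.        ,  0.        ,  0.        ,  1.        ]])}
top {'fx': 500.7518046925906, 'fy': 500.7518046925906, 'cx': 278.6216893067985, 'cy': 216.99901273230932, 'T': array([[ 0.02726915, -0.9967165 ,  0.07624053,  0.47891622],
       [-0.99956778, -0.02802611, -0.00887604, -0.01902809],
       [ 0.01098362, -0.07596553, -0.99704995,  1.40879254],
       [ 0.        ,  0.        ,  0.        ,  1.        ]])}
wrist {'fx': 302.3466521876849, 'fy': 302.3466521876849, 'cx': 276.44280804876195, 'cy': 210.71110740817187, 'T': array([[ 2.32883062e-01, -9.19563689e-01, -3.16493445e-01,
         2.32520216e-01],
       [-9.72504534e-01, -2.20419957e-01, -7.51663089e-02,
        -6.12961384e-01],
       [-6.41263233e-04,  3.25296270e-01, -9.45611932e-01,
         3.73021043e-01],
       [ 0.00000000e+00,  0.00000000e+00,  0.00000000e+00,
         1.00000000e+00]])}
```

View pics/side0.png

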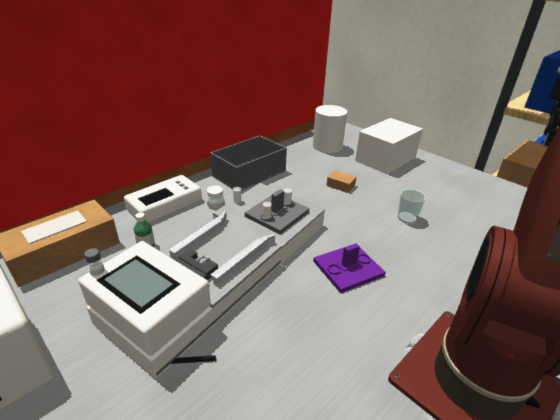

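View pics/top0.png

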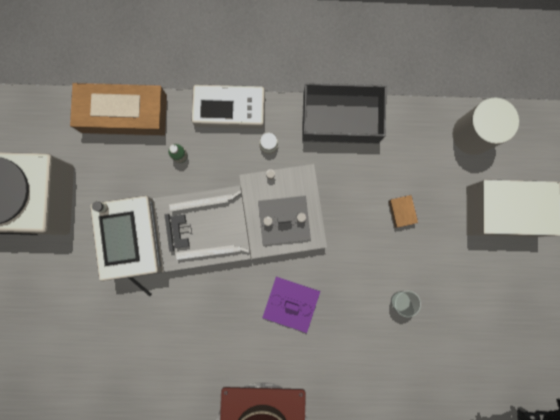

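```bash
python3 - <<'E'
from rig import ctrl
import numpy as np
for c in("top","side"):
    for l in ["tray_grip","tray_nose","tray","ledge","deck","rail_mouth","stop","feeler","cup_front","cup_rear","spare_cup","vial"]:
        print(c,l,[(np.round(d["location"],1).tolist(),round(d["p"],2)) for d in ctrl.landmark_of(c,l)][:4])
print(ctrl.sense()["time"])
E
```

```text
top tray_grip [([292.2, 304.0], 0.86), ([284.0, 219.4], 0.69)]
top tray_nose [([315.6, 309.1], 0.97), ([260.8, 223.7], 0.9)]
top tray [([282.8, 217.9], 0.98), ([291.2, 299.9], 0.63), ([191.5, 226.3], 0.43)]
top ledge []
top deck [([216.6, 224.7], 0.61)]
top rail_mouth [([238.0, 221.1], 0.89), ([397.4, 303.0], 0.73)]
top stop [([188.6, 227.3], 0.68)]Traceback (most recent call last):
  File "<stdin>", line 5, in <module>
ValueError: it knows: beaker, cup_front, cup_rear, deck, ledge, pot, rail_mouth, reagent, slide_box, spare_cup, stop, tray, tray_grip, tray_nose, vial
```

The tray: grey candidate at top (284,219) standing on the prep stand next to the loader; purple one at (292,304) is the decoy. I'll take the grey one and confirm in a crop once closer.

```bash
cat > h.py <<'E'
from rig import ctrl
import numpy as np, cv2
def ray(i,px):
    d=np.array([(px[0]-i["cx"])/i["fx"],(px[1]-i["cy"])/i["fy"],1.]);T=i["T"]
    return T[:3,3],T[:3,:3]@d
def onz(i,px,z):
    o,d=ray(i,px);return o+d*(z-o[2])/d[2]
def tri(obs):
    A=np.zeros((3,3));b=np.zeros(3)
    for i,p in obs:
        o,d=ray(i,p);d=d/np.linalg.norm(d);M=np.eye(3)-np.outer(d,d);A+=M;b+=M@o
    return np.linalg.solve(A,b)
def proj(i,P):
    q=i["T"][:3,:3].T@(np.asarray(P)-i["T"][:3,3]);return np.array([i["fx"]*q[0]/q[2]+i["cx"],i["fy"]*q[1]/q[2]+i["cy"]])
def lm(c,l):
    return [(np.round(d["location"],1).tolist(),round(d["p"],2)) for d in ctrl.landmark_of(c,l)][:4]
E
python3 - <<'E'
from h import *
for l in ["tray_grip","tray_nose","tray","deck","rail_mouth","stop","cup_front","ledge"]:print(l,lm("side",l))
for l in ["cup_front","spare_cup"]:print(l,lm("top",l))
it=ctrl.camera_info("top")
for n,p,z in [("grip",(284,219.4),.11),("nose",(260.8,223.7),.056),("tray",(282.8,217.9),.056),("deck",(216.6,224.7),0),("mouth",(238,221.1),.06),("stop",(188.6,227.3),.06)]:
    print(n,onz(it,p,z).round(4))
f=cv2.imread("pics/top0.png")
cv2.imwrite("pics/topc.png",cv2.resize(f[150:340,90:340],None,fx=3.1,fy=3.1,interpolation=cv2.INTER_CUBIC))
E
```

```text
tray_grip [([349.2, 255.5], 0.67), ([276.4, 195.3], 0.62), ([266.5, 215.1], 0.26)]
tray_nose [([368.5, 261.4], 0.7), ([258.9, 228.1], 0.6)]
tray [([277.3, 217.1], 0.8), ([349.4, 268.4], 0.8), ([274.9, 197.2], 0.6)]
deck [([227.7, 265.8], 0.73)]
rail_mouth [([244.9, 233.3], 0.93), ([148.4, 246.6], 0.58)]
stop [([339.4, 183.7], 0.71), ([207.0, 258.2], 0.58)]
cup_front [([264.7, 214.3], 0.5)]
ledge [([275.1, 232.7], 0.67), ([275.6, 212.3], 0.66)]
cup_front [([266.0, 221.4], 0.63)]
spare_cup [([236.1, 223.3], 0.61), ([272.3, 178.3], 0.38)]
grip [ 0.5724 -0.0447  0.11  ]
nose [0.5628 0.0166 0.056 ]
tray [ 0.5802 -0.0425  0.056 ]
deck [0.56   0.1423 0.    ]
mouth [0.5679 0.0782 0.06  ]
stop [0.5474 0.2105 0.06  ]
```

View pics/topc.png

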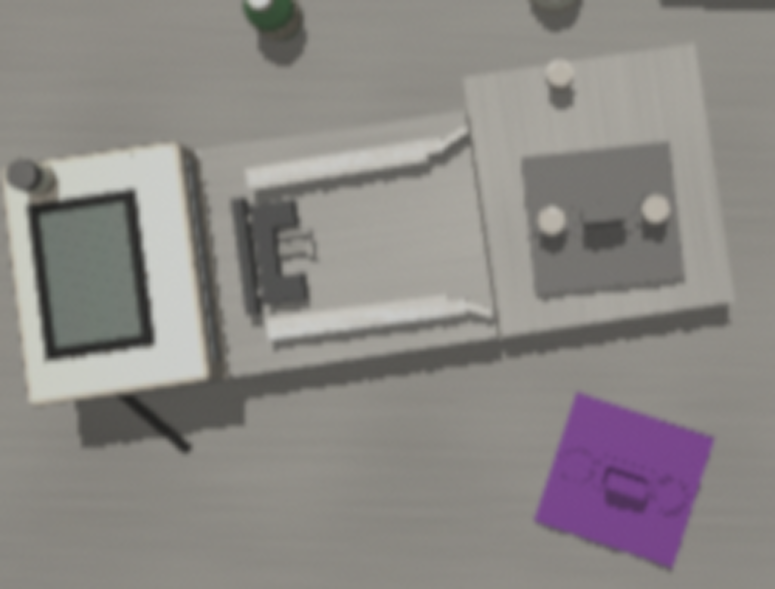

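Crop confirms it: the grey tray with two cups stands on the stand, nose facing the rails; the purple one lies on the table. Moving over.

Emit:
{"api": "step_arm", "payload": {
  "motion": [
    [[2.6,3.65,0.3],[0,0,0.093],8.5],
    [[2.6,3.65,0.3],[0,0,0.093],8.5],
    [[2.6,3.65,0.3],[0,0,0.093],8.5],
    [[2.6,3.65,0.3],[0,0,0.093],8.5],
    [[2.6,3.65,0.3],[0,0,0.093],8.5],
    [[2.6,3.65,0.3],[0,0,0.093],8.5],
    [[2.6,3.65,0.3],[0,0,0.093],8.5],
    [[2.6,3.65,0.3],[0,0,0.093],8.5]
  ]
}}

```text
time: 1.8
position: [0.3577, -0.3334, 0.2551]
tool_rot: [179.7, -0.1, -33.1]
contact_force: [1.1, -0.9, -0.1]
gripper_width: 0.997
```

Emit:
{"api": "step_arm", "payload": {
  "motion": [
    [[2.6,3.65,0.3],[0,0,0.093],8.5],
    [[2.6,3.65,0.3],[0,0,0.093],8.5],
    [[2.6,3.65,0.3],[0,0,0.093],8.5],
    [[2.6,3.65,0.3],[0,0,0.093],8.5],
    [[2.6,3.65,0.3],[0,0,0.093],8.5],
    [[2.6,3.65,0.3],[0,0,0.093],8.5],
    [[2.6,3.65,0.3],[0,0,0.093],8.5],
    [[2.6,3.65,0.3],[0,0,0.093],8.5]
  ]
}}

```text
time: 2.6
position: [0.5721, -0.0283, 0.2832]
tool_rot: [179.5, -0.5, 11.3]
contact_force: [0.9, -1.1, 0.3]
gripper_width: 0.998
```

Emit:
{"api": "step_arm", "payload": {
  "motion": [
    [[0,0,0],[0,0,-0.04],8.5],
    [[0,0,0],[0,0,0],8.5],
    [[0,0,0],[0,0,0],8.5]
  ]
}}

```text
time: 2.9
position: [0.5745, -0.0203, 0.2833]
tool_rot: [179.7, -0.6, 9.7]
contact_force: [-0.4, -0.4, 0.4]
gripper_width: 0.993
```

```bash
cat > look.py <<'E'
from h import *
import sys,pickle
n=sys.argv[1]
print(ctrl.sense()["position"],ctrl.sense()["tool_rot"],ctrl.sense()["dq"].round(2))
i=ctrl.camera_info("wrist");f=ctrl.grab_frame("wrist");cv2.imwrite(f"pics/{n}.png",f)
pickle.dump(i,open(f"pics/{n}.pkl","wb"))
H=dict(tray_grip=.112,tray_nose=.056,tray=.056,cup_front=.07,rail_mouth=.06,stop=.06,spare_cup=.056,ledge=0.0,deck=0)
for l in sys.argv[2:]:
    for p,c in lm("wrist",l): print(l,p,c,onz(i,p,H[l]).round(4))
E
python3 look.py w1 tray_grip tray_nose tray cup_front rail_mouth stop spare_cup deck
```

```text
[ 0.57446043 -0.02028317  0.28333163] [179.69562146  -0.56469985   9.73612461] [ 0.16  0.1   0.47 -0.15  0.48  0.14 -0.38]
tray_grip [87.5, 186.7] 0.89 [ 0.3786 -0.0519  0.112 ]
tray_grip [265.4, 205.6] 0.83 [ 0.5681 -0.0413  0.112 ]
tray_nose [271.5, 144.5] 0.83 [0.5647 0.0177 0.056 ]
tray_nose [94.1, 213.9] 0.82 [ 0.3536 -0.1079  0.056 ]
tray [109.4, 175.5] 0.9 [ 0.3734 -0.0533  0.056 ]
tray [258.8, 366.4] 0.18 [ 0.6018 -0.3258  0.056 ]
cup_front [273.7, 160.7] 0.94 [0.5701 0.0014 0.07  ]
rail_mouth [278.7, 85.3] 0.63 [0.5618 0.0838 0.06  ]
rail_mouth [273.0, 144.1] 0.2 [0.5663 0.019  0.06  ]
spare_cup [371.4, 180.5] 0.77 [ 0.6956 -0.0049  0.056 ]
deck [275.8, 144.2] 0.6 [0.5713 0.0123 0.    ]
deck [282.0, 31.8] 0.55 [0.5557 0.1482 0.    ]
deck [426.5, 176.9] 0.43 [0.7935 0.0034 0.    ]
```

View pics/w1.png

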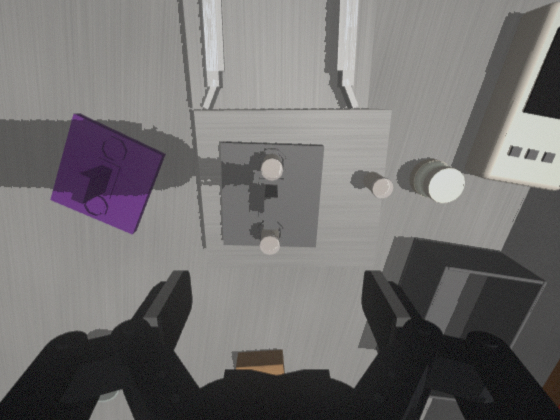

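The wrist view shows the grey tray centred near (270,195), its front cup (272,169), the step edge at row ~109, and rails at columns ~212 and ~347. I'll measure edges in enlarged crops.

```bash
python3 - <<'E'
import cv2
f=cv2.imread("pics/w1.png")
cv2.imwrite("pics/w1c.png",cv2.resize(f[90:270,180:400],None,fx=3.3,fy=3.3,interpolation=cv2.INTER_CUBIC))
cv2.imwrite("pics/w1d.png",cv2.resize(f[0:130,180:400],None,fx=3.3,fy=3.3,interpolation=cv2.INTER_CUBIC))
E
```

```text
(no output)
```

View pics/w1c.png

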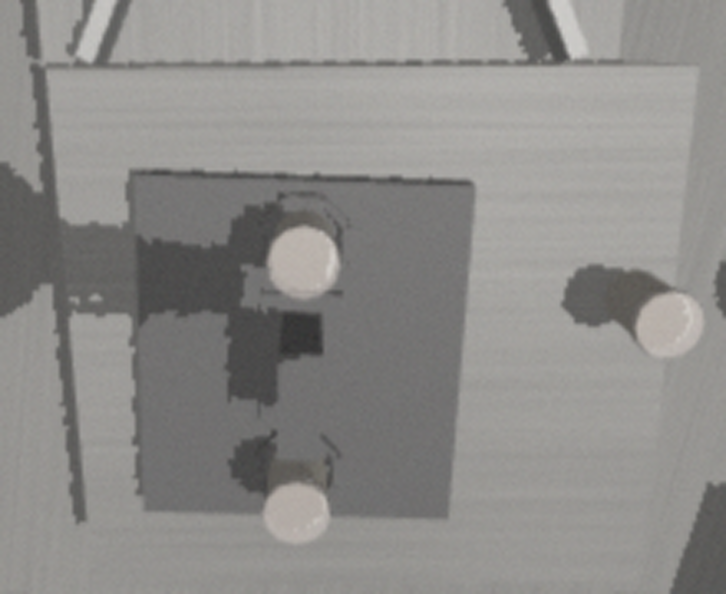

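View pics/w1d.png

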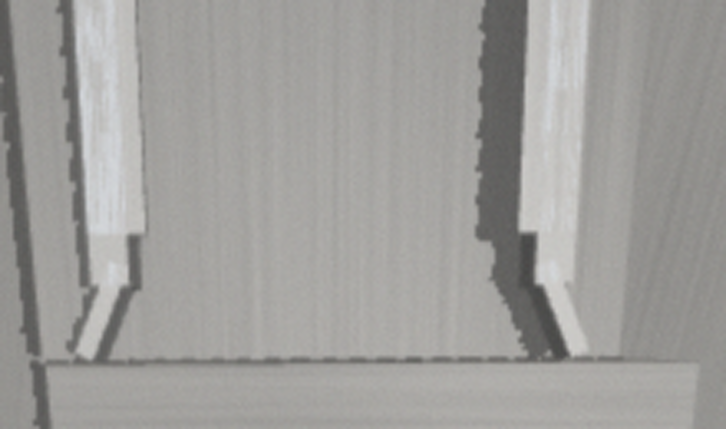

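```bash
cat > m1.py <<'E'
from h import *
import pickle
i=pickle.load(open("pics/w1.pkl","rb"))
c=lambda u,v,oy:((u+.5)/3.3-.5+180,(v+.5)/3.3-.5+oy)
P={}
for n,u,v,z,oy in [("FL",131,175,.070,90),("FR",473,184,.070,90),("BL",143,510,.070,90),("BR",447,517,.070,90),
  ("fin",301,334,.126,90),("finL",279,355,.126,90),("finR",322,355,.126,90),
  ("sL",48,68,.056,90),("sR",698,68,.056,90),
  ("lipL1",145,232,.0855,0),("lipL0",139,0,.0855,0),("lipR1",520,232,.0855,0),("lipR0",528,0,.0855,0)]:
    P[n]=onz(i,c(u,v,oy),z);print(n,P[n].round(4))
C=(P["FL"]+P["FR"]+P["BL"]+P["BR"])/4
ang=lambda d:np.degrees(np.arctan2(d[1],d[0]))
print("C",C,"yaws",[ang(P[a]-P[b]) for a,b in(("FR","FL"),("BR","BL"))],[ang(P[a]-P[b])-90 for a,b in(("FL","BL"),("FR","BR"))])
print("w,l",np.linalg.norm(P["FR"]-P["FL"]),np.linalg.norm(P["FL"]-P["BL"]))
print("step",ang(P["sR"]-P["sL"]),np.linalg.norm(P["sR"]-P["sL"]),"rails",ang(P["lipL0"]-P["lipL1"])-90,ang(P["lipR0"]-P["lipR1"])-90)
m1=(P["lipL1"]+P["lipR1"])/2;m0=(P["lipL0"]+P["lipR0"])/2
print("mid",m1,m0,ang(m0-m1)-90,"gap",np.linalg.norm(P["lipL1"]-P["lipR1"]),np.linalg.norm(P["lipL0"]-P["lipR0"]))
E
python3 m1.py
```

```text
FL [0.5049 0.0113 0.07  ]
FR [0.6235 0.0285 0.07  ]
BL [ 0.5236 -0.1163  0.07  ]
BR [ 0.6419 -0.0996  0.07  ]
fin [ 0.5707 -0.02    0.126 ]
finL [ 0.565  -0.0278  0.126 ]
finR [ 0.5783 -0.0256  0.126 ]
sL [0.4702 0.0411 0.056 ]
sR [0.6954 0.08   0.056 ]
lipL1 [0.5036 0.087  0.0855]
lipL0 [0.4949 0.1476 0.0855]
lipR1 [0.6182 0.107  0.0855]
lipR0 [0.606  0.1671 0.0855]
C [ 0.57344984 -0.04400443  0.07      ] yaws [np.float64(8.253443573312591), np.float64(8.057272544003098)] [np.float64(8.316758552991217), np.float64(8.191721190131915)]
w,l 0.11979123298659682 0.129000140793262
step 9.800541479232086 0.22860655278760036 rails 8.1207066553484 11.463705657430964
mid [0.56089954 0.09699653 0.0855    ] [0.55047652 0.15737013 0.0855    ] 9.795101669882726 gap 0.11636921595765962 0.11279401720218427
```

Emit:
{"api": "step_arm", "payload": {
  "motion": [
    [[-0.05,-1.2,-3],[0.0035,0.0105,-0.027],8.5],
    [[-0.05,-1.2,-4],[0,0,0],8.5],
    [[0,0,-3],[0,0,0],8.5],
    [[0,0,0],[0,0,0],8.5],
    [[0,0,0],[0,0,0],8.5]
  ]
}}

```text
time: 3.85
position: [0.5739, -0.0461, 0.1831]
tool_rot: [179.9, -0.2, 8.0]
contact_force: [1.3, 0.0, 0.6]
gripper_width: 0.994
```

```bash
python3 look.py w2 tray_grip cup_front; python3 -c "
from rig import ctrl
print(ctrl.sense()['tool_rot'],ctrl.sense()['contact_force'])"
```

```text
[ 0.57392993 -0.04609258  0.18308898] [179.90597231  -0.22540611   8.0046126 ] [ 0.06  0.7  -0.14  1.19  0.12 -0.32 -0.17]
tray_grip [269.9, 218.3] 0.79 [ 0.5692 -0.0428  0.112 ]
tray_grip [26.0, 195.6] 0.66 [ 0.3902 -0.05    0.112 ]
cup_front [273.3, 152.5] 0.58 [5.656e-01 2.000e-04 7.000e-02]
[179.87434362  -0.33317512   8.02393741] [-0.24091642  0.77811264  0.48662052]
```

View pics/w2.png

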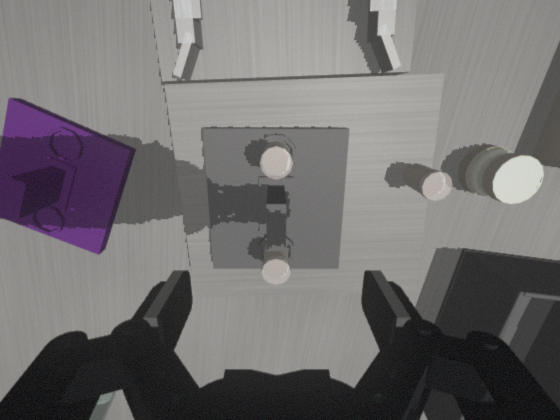

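Emit:
{"api": "step_arm", "payload": {
  "motion": [
    [[0,0.1,-3],[0,0.004,0.002],8.5],
    [[0,0,-3],[0,0,0],8.5],
    [[0,0,-2],[0,0,0],8.5],
    [[0,0,-0.8],[0,0,0],8.5],
    [[0,0,0],[0,0,0],8.5]
  ]
}}

```text
time: 4.5
position: [0.5802, -0.0438, 0.1022]
tool_rot: [179.7, -0.9, 8.2]
contact_force: [-0.1, -0.1, 0.2]
gripper_width: 0.997
```

Emit:
{"api": "step_arm", "payload": {
  "motion": [
    [[-0.4,0,-0.6],[0.005,0.014,0],8.5],
    [[-0.2,0,-0.5],[0,0,0],8.5],
    [[0,0,0],[0,0,0],8.5],
    [[0,0,0],[0,0,0],8.5]
  ]
}}

```text
time: 4.9
position: [0.5761, -0.0438, 0.0945]
tool_rot: [-180.0, -0.4, 8.2]
contact_force: [-0.8, -0.2, 0.1]
gripper_width: 0.995
```

Emit:
{"api": "step_arm", "payload": {
  "motion": [
    [[-0.28,0,-0.35],[0,0.008,0],8.5],
    [[0,0,0],[0,0,0],8.5],
    [[0,0,0],[0,0,0],8.5]
  ]
}}

```text
time: 5.2
position: [0.5735, -0.0439, 0.0916]
tool_rot: [-179.9, 0.1, 8.2]
contact_force: [-0.7, -0.0, -0.4]
gripper_width: 0.993
```

```bash
python3 look.py w3 tray_grip;
```

```text
[ 0.57352062 -0.04387508  0.09155125] [-1.79931220e+02  6.54143733e-02  8.18008350e+00] [-0.06  0.02  0.09  0.24 -0.09  0.09 -0.1 ]
tray_grip [273.9, 291.2] 0.97 [ 0.5724 -0.0424  0.112 ]
```

View pics/w3.png

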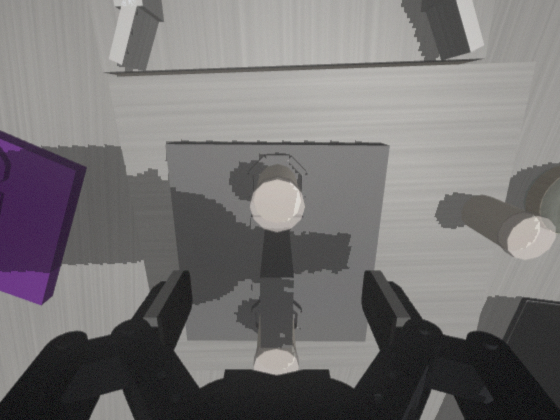

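The fin (277,255) sits midway between the pads (188 and 365). Closing.

Emit:
{"api": "step_arm", "payload": {
  "motion": [
    [[0,0,0],[0,0,0],1.0],
    [[0,0,0],[0,0,0],1.0],
    [[0,0,0],[0,0,0],1.0],
    [[0,0,0],[0,0,0],1.0],
    [[0,0,0],[0,0,0],1.0],
    [[0,0,0],[0,0,0],1.0],
    [[0,0,0],[0,0,0],1.0],
    [[0,0,0],[0,0,0],1.0]
  ],
  "grip_force": 40
}}

```text
time: 6.1
position: [0.5735, -0.0439, 0.0917]
tool_rot: [-179.9, 0.1, 8.2]
contact_force: [-0.2, -0.9, 0.3]
gripper_width: 0.156
```

Emit:
{"api": "step_arm", "payload": {
  "motion": [
    [[0,0,0.25],[0,0,0],1.0],
    [[0,0,0.25],[0,0,0],1.0],
    [[0,0,0.2],[0,0,0],1.0],
    [[0,0,0],[0,0,0],1.0],
    [[0,0,0],[0,0,0],1.0]
  ]
}}

```text
time: 6.6
position: [0.5724, -0.0439, 0.098]
tool_rot: [-179.9, 0.2, 8.2]
contact_force: [-0.0, -0.7, -3.6]
gripper_width: 0.157
```

```bash
python3 look.py w4; python3 - <<'E'
from h import *
f=ctrl.grab_frame("side");cv2.imwrite("pics/s4.png",cv2.resize(f[150:290,150:350],None,fx=4,fy=4,interpolation=cv2.INTER_CUBIC))
E
```

```text
[ 0.5723547  -0.04391639  0.09802541] [-179.89733004    0.2063414     8.18370228] [ 0.03  0.03 -0.02 -0.01  0.01  0.17 -0.03]
```

View pics/w4.png

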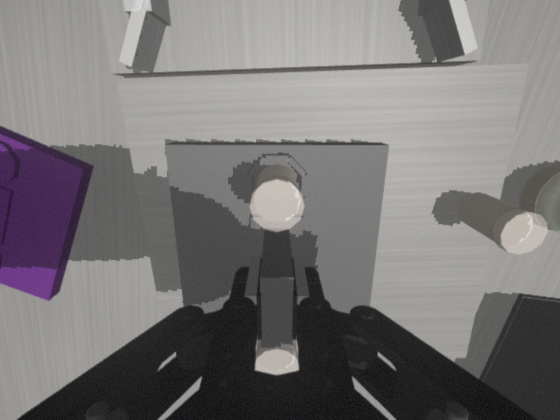

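View pics/s4.png

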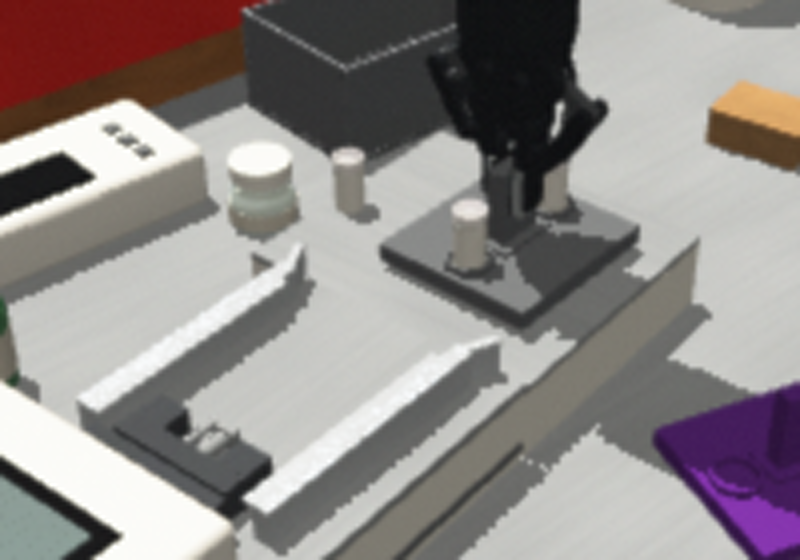

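Emit:
{"api": "step_arm", "payload": {
  "motion": [
    [[0.4,0.07,0.05],[0,0,0.01],1.0],
    [[0.5,0.07,0.05],[0,0,0.01],1.0],
    [[0.35,0.06,0.02],[0,0,0.008],1.0],
    [[0,0,0],[0,0,0],1.0],
    [[0,0,0],[0,0,0],1.0]
  ]
}}

```text
time: 7.2
position: [0.5863, -0.0416, 0.0991]
tool_rot: [-179.9, 0.2, 9.9]
contact_force: [-0.1, 0.2, -4.0]
gripper_width: 0.156
```

```bash
python3 look.py w5 rail_mouth tray_nose; python3 - <<'E'
import cv2
f=cv2.imread("pics/w5.png");cv2.imwrite("pics/w5c.png",cv2.resize(f[0:200,100:500],None,fx=2,fy=2,interpolation=cv2.INTER_CUBIC))
E
```

```text
[ 0.58628267 -0.04164736  0.09906558] [-179.87813607    0.20421471    9.94108448] [-0.09  0.4   0.01 -0.32  0.1  -0.05  0.16]
rail_mouth [267.4, 21.2] 0.73 [0.5599 0.0816 0.06  ]
rail_mouth [276.8, 243.7] 0.22 [ 0.5871 -0.0434  0.06  ]
```

View pics/w5c.png

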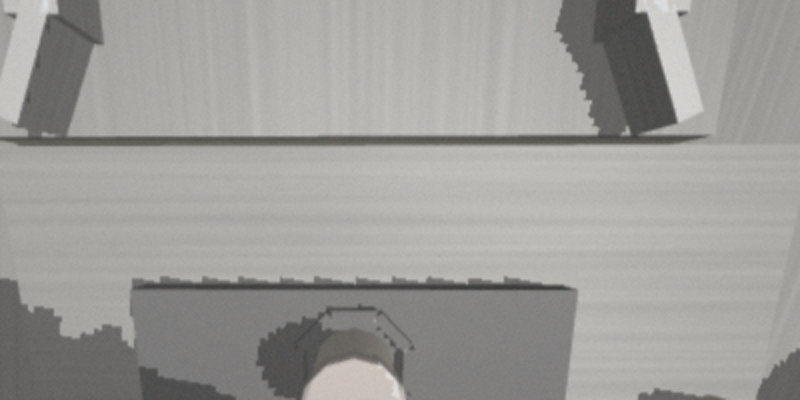

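```bash
python3 - <<'E'
from h import *
import pickle
i=pickle.load(open("pics/w5.pkl","rb"))
c=lambda u,v:((u+.5)/2-.5+100,(v+.5)/2-.5)
ang=lambda d:np.degrees(np.arctan2(d[1],d[0]))
O=np.array([.5527,.1443]);a=np.radians(9.8);X=np.array([np.cos(a),np.sin(a)]);Y=np.array([-X[1],X[0]])
Q={}
for n,u,v,z in [("rL",66,135,.06),("rR",633,134,.06),("sL",0,137,.06),("sR",705,135,.06),("nL",133,289,.077),("nR",577,289,.077),("bL",103,43,.0855),("bR",594,42,.0855)]:
    p=onz(i,c(u,v),z);Q[n]=p;d=p[:2]-O;print(n,p.round(4),"deck",(d@X).round(4),(d@Y).round(4))
for k in("r","s","n","b"):print(k,ang(Q[k+"R"]-Q[k+"L"]))
E
```

```text
rL [0.491  0.0472 0.06  ] deck -0.0773 -0.0852
rR [0.6434 0.0743 0.06  ] deck 0.0775 -0.0844
sL [0.4732 0.0436 0.06  ] deck -0.0955 -0.0857
sR [0.6628 0.0775 0.06  ] deck 0.0972 -0.0846
nL [0.5172 0.0118 0.077 ] deck -0.0576 -0.1245
nR [0.6342 0.0325 0.077 ] deck 0.0613 -0.1241
bL [0.5103 0.0668 0.0855] deck -0.055 -0.0692
bR [0.6188 0.0861 0.0855] deck 0.0553 -0.0686
r 10.092112498172513
s 10.148440831664287
n 10.03647323989065
b 10.082691941735986
```

Emit:
{"api": "step_arm", "payload": {
  "motion": [
    [[-0.17,0.2,0],[0,0,0],1.0],
    [[-0.18,0.5,0],[0,0,0],1.0],
    [[-0.09,0.5,0],[0,0,0],1.0],
    [[-0.09,0.5,0],[0,0,0],1.0],
    [[-0.09,0.5,0],[0,0,0],1.0],
    [[-0.09,0.5,0],[0,0,0],1.0],
    [[0,0,0],[0,0,0],1.0],
    [[0,0,0],[0,0,0],1.0]
  ]
}}

```text
time: 8.15
position: [0.5778, -0.0114, 0.0993]
tool_rot: [-179.9, 0.2, 10.0]
contact_force: [-0.0, -0.7, -3.1]
gripper_width: 0.156
```

```bash
cat > fr.py <<'E'
from h import *
O=np.array([.5527,.1443]);a=np.radians(9.9);X=np.array([np.cos(a),np.sin(a)]);Y=np.array([-X[1],X[0]])
s=ctrl.sense();d=s["position"][:2]-O
print("t",round(s["time"],2),"deck x,y of grip",(d@X).round(4),(d@Y).round(4),"nose",(d@Y+.065).round(4),"z",s["position"][2].round(4),s["tool_rot"].round(2),"F x,y,z",(s["contact_force"][:2]@X).round(2),(s["contact_force"][:2]@Y).round(2),s["contact_force"][2].round(2),"M",s["wrist_torque"].round(2))
E
python3 fr.py; python3 look.py w6;python3 - <<'E'
from h import *
f=ctrl.grab_frame("side");cv2.imwrite("pics/s6.png",cv2.resize(f[150:290,150:350],None,fx=4,fy=4,interpolation=cv2.INTER_CUBIC))
E
```

```text
t 8.15 deck x,y of grip -0.002 -0.1577 nose -0.0927 z 0.0993 [-179.89    0.2    10.  ] F x,y,z -0.14 -0.72 -3.15 M [0.   0.02 0.03]
[ 0.57781166 -0.01137729  0.09931819] [-179.89180056    0.20397096    9.99979338] [-0.38 -0.19 -0.24  0.09 -0.1  -0.01 -0.24]
```

View pics/w6.png

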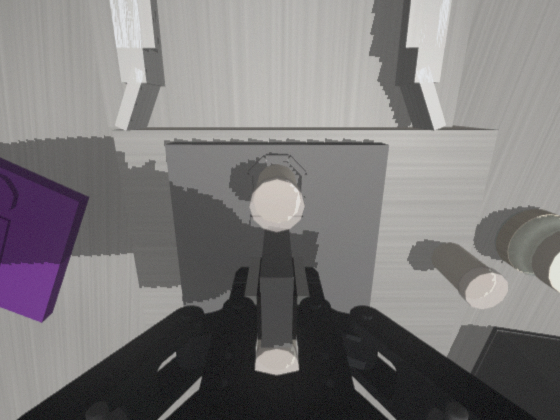

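View pics/s6.png

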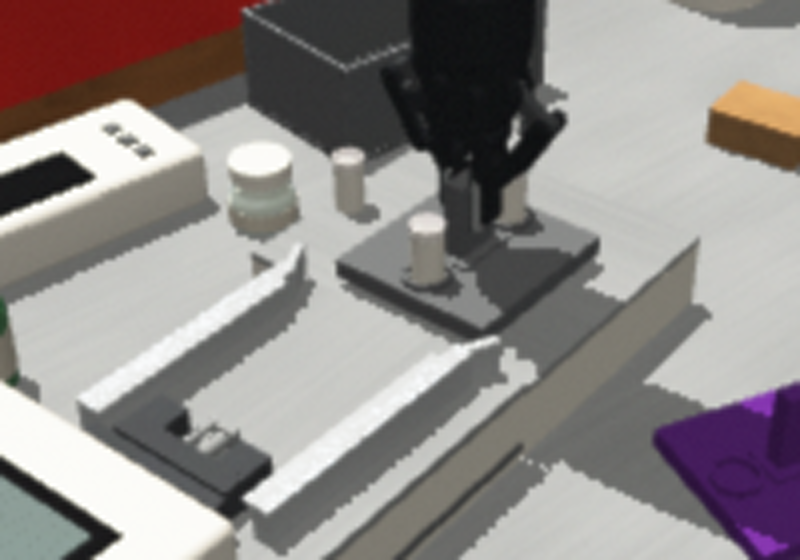

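```bash
python3 - <<'E'
import cv2
f=cv2.imread("pics/w6.png");cv2.imwrite("pics/w6c.png",cv2.resize(f[0:160,90:490],None,fx=2,fy=2,interpolation=cv2.INTER_CUBIC))
E
```

```text
(no output)
```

View pics/w6c.png

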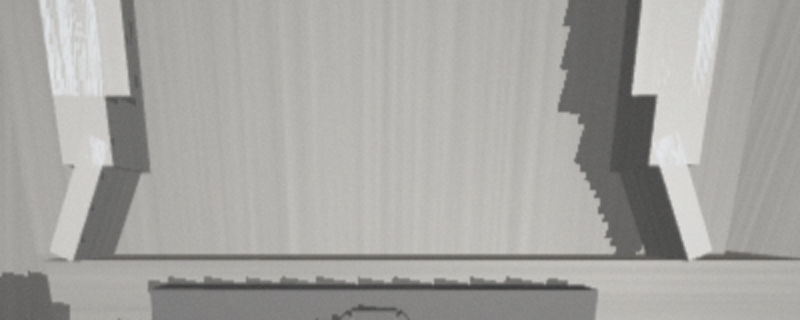

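```bash
python3 - <<'E'
from h import *
import pickle
i=pickle.load(open("pics/w6.pkl","rb"))
c=lambda u,v:((u+.5)/2-.5+90,(v+.5)/2-.5)
ang=lambda d:np.degrees(np.arctan2(d[1],d[0]))
O=np.array([.5527,.1443]);a=np.radians(9.9);X=np.array([np.cos(a),np.sin(a)]);Y=np.array([-X[1],X[0]])
Q={}
for n,u,v,z in [("lL",130,96,.0855),("lR",632,95,.0855),("bL",149,171,.06),("bR",612,168,.06),("tL",112,166,.0855),("tR",650,164,.0855),("nL",151,290,.0775),("nR",597,290,.0775),("sL",90,257,.06),("sR",700,257,.06)]:
    p=onz(i,c(u,v),z);Q[n]=p;d=p[:2]-O;print(n,"deck",(d@X).round(4),(d@Y).round(4))
for k in("l","b","t","s","n"):print(k,ang(Q[k+"R"]-Q[k+"L"]))
E
```

```text
lL deck -0.0583 -0.0485
lR deck 0.0575 -0.048
bL deck -0.0646 -0.0629
bR deck 0.0642 -0.0618
tL deck -0.0645 -0.0634
tR deck 0.0639 -0.0626
nL deck -0.0615 -0.0935
nR deck 0.0578 -0.0931
sL deck -0.0845 -0.0862
sR deck 0.0928 -0.0856
l 10.148565862955946
b 10.406078763089395
t 10.258283215222805
s 10.083249881851653
n 10.091472926795387
```

Emit:
{"api": "step_arm", "payload": {
  "motion": [
    [[0.06,0.03,0],[0,0,0],1.0],
    [[-0.01,0.5,0],[0,0,0],1.0],
    [[-0.1,0.55,0],[0,0,0],1.0],
    [[-0.1,0.55,0],[0,0,0],1.0],
    [[0,0,0],[0,0,0],1.0]
  ]
}}

```text
time: 8.75
position: [0.5763, 0.0057, 0.0992]
tool_rot: [-179.9, 0.2, 9.9]
contact_force: [0.5, 1.0, -2.9]
gripper_width: 0.157
```

```bash
python3 fr.py
```

```text
t 8.75 deck x,y of grip -0.0006 -0.1406 nose -0.0756 z 0.0992 [-179.87    0.21    9.92] F x,y,z 0.71 0.9 -2.93 M [ 0.   -0.04  0.02]
```

Emit:
{"api": "step_arm", "payload": {
  "motion": [
    [[-0.08,0.5,0],[0,0,0.001],1.0],
    [[-0.12,0.7,0],[0,0,0.001],1.0],
    [[-0.12,0.7,0],[0,0,0],1.0],
    [[-0.12,0.7,0],[0,0,0],1.0],
    [[-0.12,0.7,0],[0,0,0],1.0],
    [[-0.1,0.6,0],[0,0,0],1.0],
    [[0,0,0],[0,0,0],1.0],
    [[0,0,0],[0,0,0],1.0]
  ]
}}

```text
time: 9.55
position: [0.5688, 0.0493, 0.0994]
tool_rot: [-179.9, 0.2, 10.1]
contact_force: [-0.6, 0.5, -3.2]
gripper_width: 0.157
```

```bash
python3 fr.py; python3 look.py w7 stop;python3 - <<'E'
from h import *
f=cv2.imread("pics/w7.png");cv2.imwrite("pics/w7c.png",cv2.resize(f[0:210,90:490],None,fx=2,fy=2,interpolation=cv2.INTER_CUBIC))
f=ctrl.grab_frame("side");cv2.imwrite("pics/s7.png",cv2.resize(f[150:290,150:350],None,fx=4,fy=4,interpolation=cv2.INTER_CUBIC))
E
```

```text
t 9.55 deck x,y of grip -0.0005 -0.0963 nose -0.0313 z 0.0994 [-179.87    0.2    10.14] F x,y,z -0.53 0.64 -3.24 M [-0.01  0.01 -0.02]
[0.56880116 0.04931558 0.09936845] [-179.87201295    0.19807639   10.14344886] [-0.45  0.06 -0.28  0.11 -0.22  0.01 -0.19]
stop [273.9, 182.1] 0.21 [0.5604 0.0881 0.06  ]
```

View pics/w7c.png

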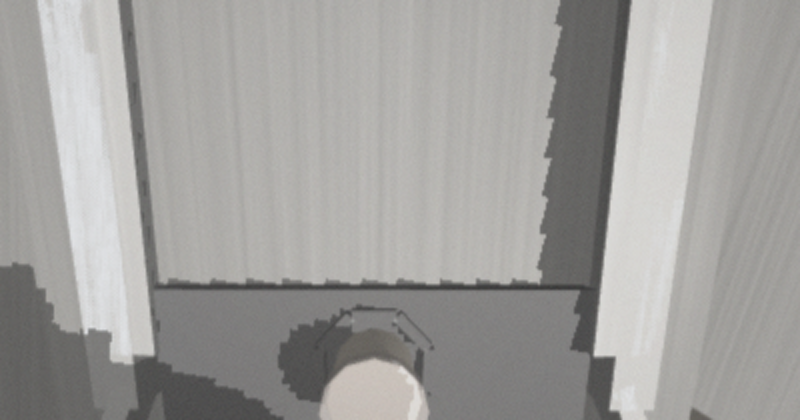

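View pics/s7.png

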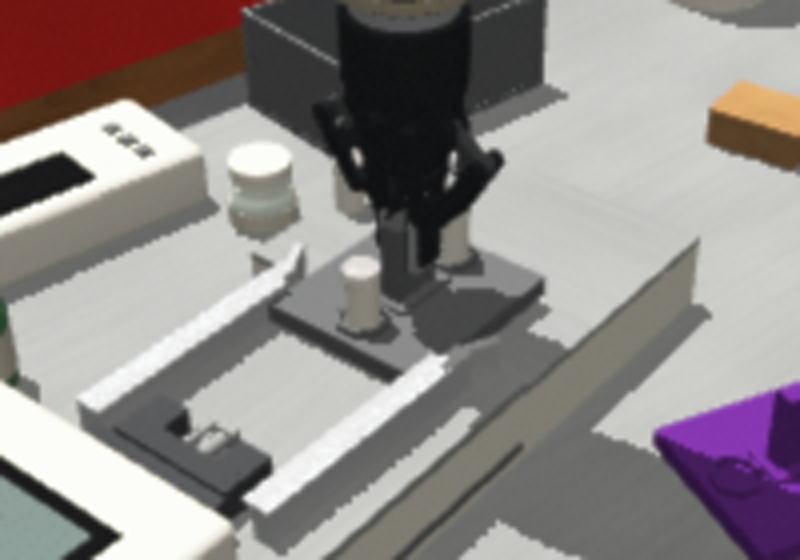

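Emit:
{"api": "step_arm", "payload": {
  "motion": [
    [[-0.08,0.5,0],[0,0,0],1.0],
    [[-0.12,0.7,0],[0,0,0],1.0],
    [[-0.12,0.7,0],[0,0,0],1.0],
    [[-0.12,0.7,0],[0,0,0],1.0],
    [[-0.12,0.7,0],[0,0,0],1.0],
    [[-0.12,0.7,0],[0,0,0],1.0],
    [[0,0,0],[0,0,0],1.0],
    [[0,0,0],[0,0,0],1.0]
  ]
}}

```text
time: 10.5
position: [0.5612, 0.0929, 0.0993]
tool_rot: [-179.9, 0.2, 10.1]
contact_force: [0.0, 0.2, -3.6]
gripper_width: 0.156
```

```bash
python3 fr.py; python3 look.py w8 stop
```

```text
t 10.5 deck x,y of grip -0.0004 -0.0521 nose 0.0129 z 0.0993 [-179.85    0.2    10.12] F x,y,z 0.05 0.19 -3.63 M [-0.03 -0.03  0.02]
[0.56122889 0.09288746 0.09932928] [-179.85197964    0.2011039    10.12091963] [-0.53  0.07 -0.39  0.02 -0.05 -0.1  -0.31]
stop [277.1, 50.5] 0.81 [0.542  0.2035 0.06  ]
```

View pics/w8.png

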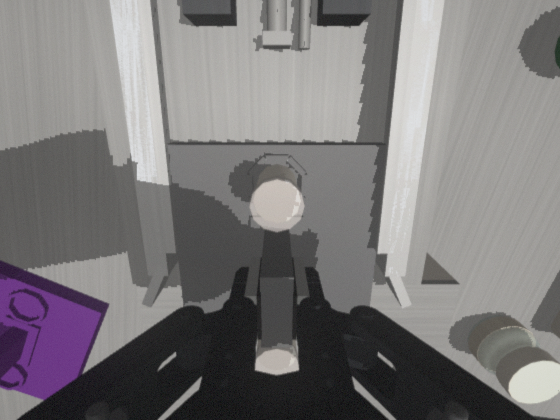

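The tray lies between the rails; ahead, block faces' lower edges at row ~25 (cols 187–236, 318–368), pin tip (277,47), feeler (305,48).

```bash
python3 - <<'E'
from h import *
import pickle
i=pickle.load(open("pics/w8.pkl","rb"))
O=np.array([.5527,.1443]);a=np.radians(9.9);X=np.array([np.cos(a),np.sin(a)]);Y=np.array([-X[1],X[0]])
for n,p,z in [("blL",(212,25),.06),("blR",(343,25),.06),("blLtop",(212,13),.082),("blRtop",(343,12),.082),("pin",(277,47),.067),("feel",(305,48),.067),("noseL",(169,143),.0775),("noseR",(385,143),.0775)]:
    d=onz(i,p,z)[:2]-O;print(n,(d@X).round(4),(d@Y).round(4))
E
```

```text
blL -0.0347 0.072
blR 0.0341 0.0723
blLtop -0.0302 0.0718
blRtop 0.0296 0.0725
pin -0.0005 0.0606
feel 0.014 0.0602
noseL -0.0579 0.0129
noseR 0.0574 0.0135
```

Emit:
{"api": "step_arm", "payload": {
  "motion": [
    [[-0.08,0.5,0],[0,0,0],1.0],
    [[-0.12,0.7,0],[0,0,0],1.0],
    [[-0.12,0.7,0],[0,0,0],1.0],
    [[-0.12,0.6,0],[0,0,0],1.0],
    [[-0.02,0.1,0],[0,0,0],1.0],
    [[0,0,0],[0,0,0],1.0]
  ]
}}

```text
time: 11.2
position: [0.5563, 0.1206, 0.0993]
tool_rot: [-179.8, 0.2, 10.1]
contact_force: [-0.5, 0.3, -3.2]
gripper_width: 0.157
```

```bash
python3 fr.py
```

```text
t 11.2 deck x,y of grip -0.0005 -0.0239 nose 0.0411 z 0.0993 [-179.85    0.2    10.05] F x,y,z -0.42 0.33 -3.24 M [-0.    0.01 -0.01]
```

Emit:
{"api": "step_arm", "payload": {
  "motion": [
    [[-0.08,0.5,0],[0,0,0],1.0],
    [[0,0,0],[0,0,0],1.0],
    [[0,0,-0.08],[0,0,0],1.0],
    [[0,0,-0.05],[0,0,0],1.0],
    [[0,0,0],[0,0,0],1.0]
  ]
}}

```text
time: 11.7
position: [0.5556, 0.1254, 0.0979]
tool_rot: [-179.9, 0.2, 10.0]
contact_force: [0.2, 0.5, -3.3]
gripper_width: 0.157
```

```bash
python3 fr.py
```

```text
t 11.7 deck x,y of grip -0.0004 -0.0191 nose 0.0459 z 0.0979 [-179.87    0.21   10.01] F x,y,z 0.26 0.49 -3.28 M [ 0.01 -0.03 -0.  ]
```

Emit:
{"api": "step_arm", "payload": {
  "motion": [
    [[0,0,-0.06],[0,0,0],1.0],
    [[0,0,0],[0,0,0],1.0]
  ]
}}

```text
time: 11.9
position: [0.5556, 0.125, 0.0971]
tool_rot: [-179.9, 0.2, 10.0]
contact_force: [-1.0, 0.3, -3.9]
gripper_width: 0.159
```

Emit:
{"api": "step_arm", "payload": {
  "motion": [
    [[0,0,-0.06],[0,0,0],1.0],
    [[0,0,0],[0,0,0],1.0]
  ]
}}

```text
time: 12.1
position: [0.5557, 0.1249, 0.0965]
tool_rot: [-179.9, 0.2, 10.0]
contact_force: [-0.5, 0.8, -2.6]
gripper_width: 0.159
```

Emit:
{"api": "step_arm", "payload": {
  "motion": [
    [[0,0,-0.06],[0,0,0],1.0],
    [[0,0,0],[0,0,0],1.0]
  ]
}}

```text
time: 12.3
position: [0.5557, 0.1249, 0.0959]
tool_rot: [-179.9, 0.2, 10.0]
contact_force: [-0.4, -0.8, -2.8]
gripper_width: 0.157
```

Emit:
{"api": "step_arm", "payload": {
  "motion": [
    [[0,0,-0.06],[0,0,0],1.0],
    [[0,0,0],[0,0,0],1.0]
  ]
}}

```text
time: 12.5
position: [0.5558, 0.125, 0.0959]
tool_rot: [-179.9, 0.2, 10.0]
contact_force: [-0.6, 0.0, -3.5]
gripper_width: 0.155
```

Emit:
{"api": "step_arm", "payload": {
  "motion": [
    [[0,0,-0.06],[0,0,0],1.0],
    [[0,0,-0.03],[0,0,0],1.0]
  ]
}}

```text
time: 12.7
position: [0.5559, 0.125, 0.0958]
tool_rot: [-179.9, 0.2, 10.0]
contact_force: [-2.7, -0.7, 2.8]
gripper_width: 0.157
```

```bash
python3 fr.py; sleep 0; python3 fr.py
```

```text
t 12.7 deck x,y of grip -0.0002 -0.0196 nose 0.0454 z 0.0958 [-1.7993e+02  1.7000e-01  9.9700e+00] F x,y,z -2.82 -0.25 2.77 M [-0.13  0.45 -0.02]
t 12.7 deck x,y of grip -0.0002 -0.0196 nose 0.0454 z 0.0958 [-1.7993e+02  1.7000e-01  9.9700e+00] F x,y,z -2.82 -0.25 2.77 M [-0.13  0.45 -0.02]
```

Emit:
{"api": "step_arm", "payload": {
  "motion": [
    [[-0.05,0.25,0.01],[0,0,0.001],1.0],
    [[-0.05,0.3,0],[0,0,0.001],1.0],
    [[-0.05,0.3,0],[0,0,0],1.0],
    [[-0.03,0.2,0],[0,0,0],1.0],
    [[0,0,0],[0,0,0],1.0]
  ]
}}

```text
time: 13.2
position: [0.5547, 0.136, 0.0957]
tool_rot: [-179.9, 0.1, 10.0]
contact_force: [-0.3, -1.0, -0.0]
gripper_width: 0.157
```

```bash
python3 fr.py
```

```text
t 13.2 deck x,y of grip 0.0006 -0.0086 nose 0.0564 z 0.0957 [-1.7994e+02  9.0000e-02  1.0050e+01] F x,y,z -0.45 -0.93 -0.01 M [-0.06  0.03 -0.04]
```

Emit:
{"api": "step_arm", "payload": {
  "motion": [
    [[-0.09,0.1,0],[0,0,0.001],1.0],
    [[-0.05,0.1,0],[0,0,0],1.0],
    [[-0.02,0.1,0],[0,0,0],1.0]
  ]
}}

```text
time: 13.5
position: [0.5533, 0.1391, 0.0957]
tool_rot: [-179.9, 0.1, 10.1]
contact_force: [0.4, -1.3, -0.3]
gripper_width: 0.158
```

```bash
python3 fr.py
```

```text
t 13.5 deck x,y of grip -0.0003 -0.0053 nose 0.0597 z 0.0957 [-1.7995e+02  7.0000e-02  1.0110e+01] F x,y,z 0.18 -1.32 -0.26 M [-0.2  -0.16 -0.05]
```

Emit:
{"api": "step_arm", "payload": {
  "motion": [
    [[-0.02,0.1,0],[0,0,0],1.0],
    [[-0.02,0.1,0],[0,0,0],1.0]
  ]
}}

```text
time: 13.7
position: [0.553, 0.1406, 0.0958]
tool_rot: [-180.0, 0.1, 10.1]
contact_force: [0.6, -4.2, 0.7]
gripper_width: 0.159
```

Emit:
{"api": "step_arm", "payload": {
  "motion": [
    [[-0.02,0.1,0],[0,0,0],1.0],
    [[-0.02,0.1,0],[0,0,0],1.0]
  ]
}}

```text
time: 13.9
position: [0.553, 0.1406, 0.0959]
tool_rot: [179.9, 0.1, 10.0]
contact_force: [0.1, -5.3, 1.7]
gripper_width: 0.161
```

Emit:
{"api": "step_arm", "payload": {
  "motion": [
    [[-0.02,0.1,0],[0,0,0],1.0],
    [[-0.02,0.1,0],[0,0,0],1.0]
  ]
}}

```text
time: 14.1
position: [0.5529, 0.1407, 0.0961]
tool_rot: [179.7, 0.1, 9.9]
contact_force: [-0.1, -5.1, 1.0]
gripper_width: 0.16
```

```bash
python3 fr.py
```

```text
t 14.1 deck x,y of grip -0.0004 -0.0036 nose 0.0614 z 0.0961 [1.7971e+02 1.0000e-01 9.9300e+00] F x,y,z -1.03 -5.04 1.02 M [-0.95 -0.1   0.14]
```

Emit:
{"api": "step_arm", "payload": {
  "motion": [
    [[-0.03,0.15,0],[0.004,0.001,0.001],1.0],
    [[-0.03,0.17,0],[0.003,0,0.001],1.0]
  ]
}}

```text
time: 14.3
position: [0.5529, 0.1408, 0.0961]
tool_rot: [179.9, 0.1, 9.9]
contact_force: [0.7, -7.5, 1.8]
gripper_width: 0.159
```

```bash
python3 fr.py
```

```text
t 14.3 deck x,y of grip -0.0004 -0.0035 nose 0.0615 z 0.0961 [1.7989e+02 1.1000e-01 9.9400e+00] F x,y,z -0.64 -7.49 1.8 M [-1.66 -0.24  0.13]
```

Emit:
{"api": "step_arm", "payload": {
  "motion": [
    [[-0.03,0.19,0],[0.003,0.001,0.001],1.0],
    [[-0.04,0.2,0],[0.002,0,0.001],1.0]
  ]
}}

```text
time: 14.5
position: [0.5529, 0.1407, 0.096]
tool_rot: [179.9, 0.2, 9.9]
contact_force: [-0.1, -8.2, 2.1]
gripper_width: 0.16
```

```bash
python3 fr.py
```

```text
t 14.5 deck x,y of grip -0.0004 -0.0036 nose 0.0614 z 0.096 [1.7991e+02 1.6000e-01 9.9000e+00] F x,y,z -1.47 -8.09 2.05 M [-1.62 -0.22  0.19]
```

Emit:
{"api": "step_arm", "payload": {
  "motion": [
    [[-0.04,0.22,0.01],[0.003,0.001,0.001],1.0],
    [[-0.04,0.23,0.01],[0.002,0,0.001],1.0]
  ]
}}

```text
time: 14.7
position: [0.5528, 0.1408, 0.0961]
tool_rot: [179.9, 0.2, 9.8]
contact_force: [0.8, -8.5, 2.1]
gripper_width: 0.155
```

```bash
python3 fr.py
```

```text
t 14.7 deck x,y of grip -0.0005 -0.0035 nose 0.0615 z 0.0961 [179.9    0.22   9.84] F x,y,z -0.71 -8.53 2.07 M [-1.82 -0.26  0.13]
```

Emit:
{"api": "step_arm", "payload": {
  "motion": [
    [[-0.05,0.27,0.01],[0.003,0.001,0.003],1.0],
    [[-0.05,0.29,0.01],[0.002,0,0.002],1.0]
  ]
}}

```text
time: 14.9
position: [0.5528, 0.1409, 0.0962]
tool_rot: [179.8, 0.3, 9.9]
contact_force: [0.5, -10.9, 2.0]
gripper_width: 0.158
```

```bash
python3 fr.py
```

```text
t 14.9 deck x,y of grip -0.0005 -0.0033 nose 0.0617 z 0.0962 [179.82   0.28   9.91] F x,y,z -1.36 -10.81 2.02 M [-2.3  -0.39  0.03]
```

```bash
python3 look.py w9 >/dev/null; python3 - <<'E'
import cv2
f=cv2.imread("pics/w9.png");cv2.imwrite("pics/w9c.png",cv2.resize(f[30:230,120:440],None,fx=2.5,fy=2.5,interpolation=cv2.INTER_CUBIC))
E
```

```text
(no output)
```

View pics/w9c.png

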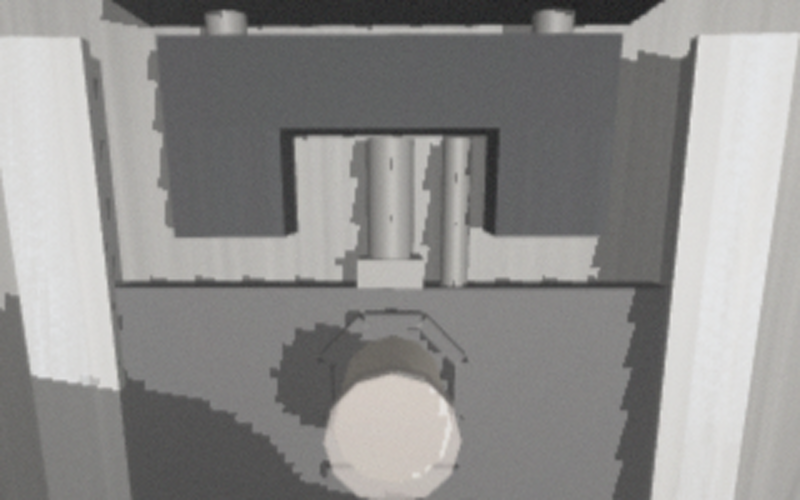

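The nose is at the pin's head (col ~390, row 285 in crop); blocks about 10 mm further. The pin just needs a bit more push.

Emit:
{"api": "step_arm", "payload": {
  "motion": [
    [[-0.05,0.3,0.02],[0.003,0.001,0.002],1.0],
    [[-0.05,0.31,0.02],[0.003,0,0.002],1.0]
  ]
}}

```text
time: 15.15
position: [0.5528, 0.141, 0.0964]
tool_rot: [179.7, 0.3, 9.9]
contact_force: [0.7, -11.3, 0.8]
gripper_width: 0.159
```

```bash
python3 fr.py
```

```text
t 15.15 deck x,y of grip -0.0005 -0.0032 nose 0.0618 z 0.0964 [179.74   0.34   9.89] F x,y,z -1.22 -11.22 0.84 M [-2.32 -0.47  0.06]
```

Emit:
{"api": "step_arm", "payload": {
  "motion": [
    [[-0.06,0.33,0.01],[0.006,0.001,0.002],1.0],
    [[-0.06,0.34,0.01],[0.004,0,0.002],1.0]
  ]
}}

```text
time: 15.35
position: [0.5527, 0.1411, 0.0963]
tool_rot: [179.9, 0.4, 9.8]
contact_force: [0.5, -12.1, 1.8]
gripper_width: 0.162
```

```bash
python3 fr.py
```

```text
t 15.35 deck x,y of grip -0.0006 -0.0031 nose 0.0619 z 0.0963 [179.87   0.37   9.84] F x,y,z -1.6 -12.0 1.79 M [-2.54 -0.47 -0.03]
```

Emit:
{"api": "step_arm", "payload": {
  "motion": [
    [[-0.04,0.33,0.06],[0.004,0,0.004],1.0],
    [[-0.04,0.33,0.06],[0.004,0,0.003],1.0]
  ]
}}

```text
time: 15.55
position: [0.5527, 0.1415, 0.0968]
tool_rot: [179.9, 0.4, 10.0]
contact_force: [2.0, -10.3, -2.2]
gripper_width: 0.16
```

```bash
python3 fr.py
```

```text
t 15.55 deck x,y of grip -0.0004 -0.0028 nose 0.0622 z 0.0968 [179.92   0.38   9.97] F x,y,z 0.24 -10.51 -2.15 M [-2.45 -0.69 -0.1 ]
```

Emit:
{"api": "step_arm", "payload": {
  "motion": [
    [[-0.05,0.34,0.02],[0.003,-0.001,0.002],1.0],
    [[-0.05,0.34,0.01],[0.003,-0.001,0.002],1.0]
  ]
}}

```text
time: 15.75
position: [0.5527, 0.1417, 0.0966]
tool_rot: [179.8, 0.3, 9.9]
contact_force: [-0.8, -11.7, 3.9]
gripper_width: 0.162
```

```bash
python3 fr.py
```

```text
t 15.75 deck x,y of grip -0.0004 -0.0025 nose 0.0625 z 0.0966 [179.8    0.3    9.91] F x,y,z -2.76 -11.37 3.9 M [-2.39 -0.17  0.09]
```

Emit:
{"api": "step_arm", "payload": {
  "motion": [
    [[-0.04,0.34,0.07],[0.003,-0.001,0.003],1.0],
    [[-0.04,0.35,0.06],[0.003,-0.001,0.002],1.0]
  ]
}}

```text
time: 15.95
position: [0.5526, 0.1427, 0.0971]
tool_rot: [179.7, 0.2, 9.9]
contact_force: [2.0, -7.9, -3.4]
gripper_width: 0.157
```

```bash
python3 fr.py
```

```text
t 15.95 deck x,y of grip -0.0004 -0.0016 nose 0.0634 z 0.0971 [179.74   0.23   9.94] F x,y,z 0.6 -8.09 -3.41 M [-2.1  -0.59 -0.09]
```

Emit:
{"api": "step_arm", "payload": {
  "motion": [
    [[-0.05,0.3,0.03],[0.005,-0.001,0.002],1.0],
    [[-0.05,0.3,0.03],[0.003,0,0.002],1.0]
  ]
}}

```text
time: 16.15
position: [0.5524, 0.1436, 0.0968]
tool_rot: [179.9, 0.2, 9.9]
contact_force: [2.9, -8.2, -1.0]
gripper_width: 0.157
```

```bash
python3 fr.py
```

```text
t 16.15 deck x,y of grip -0.0005 -0.0006 nose 0.0644 z 0.0968 [1.7985e+02 1.7000e-01 9.9400e+00] F x,y,z 1.49 -8.59 -1.03 M [-1.88 -0.65  0.01]
```

Emit:
{"api": "step_arm", "payload": {
  "motion": [
    [[-0.05,0.3,0.03],[0.005,0,0.002],1.0],
    [[-0.05,0.3,0.03],[0.003,0,0.002],1.0]
  ]
}}

```text
time: 16.35
position: [0.5522, 0.1446, 0.0966]
tool_rot: [180.0, 0.2, 10.0]
contact_force: [2.6, -8.2, -1.9]
gripper_width: 0.162
```

```bash
python3 fr.py
```

```text
t 16.35 deck x,y of grip -0.0005 0.0004 nose 0.0654 z 0.0966 [1.7999e+02 1.5000e-01 9.9500e+00] F x,y,z 1.15 -8.48 -1.87 M [-1.93 -0.55 -0.01]
```

Moving steadily at about 8 N, ~1 mm per call. Continuing.

Emit:
{"api": "step_arm", "payload": {
  "motion": [
    [[-0.05,0.3,0.03],[0.003,0,0.002],1.0],
    [[-0.05,0.3,0.03],[0.003,0,0.002],1.0],
    [[-0.05,0.3,0.03],[0.003,0,0.002],1.0]
  ]
}}

```text
time: 16.65
position: [0.552, 0.146, 0.0966]
tool_rot: [-180.0, 0.2, 10.0]
contact_force: [1.3, -9.2, -0.5]
gripper_width: 0.156
```

```bash
python3 fr.py
```

```text
t 16.65 deck x,y of grip -0.0004 0.0018 nose 0.0668 z 0.0966 [-1.7999e+02  1.6000e-01  9.9600e+00] F x,y,z -0.34 -9.24 -0.48 M [-1.95 -0.46  0.  ]
```

Emit:
{"api": "step_arm", "payload": {
  "motion": [
    [[-0.05,0.3,0.03],[0.003,0,0.002],1.0],
    [[-0.05,0.3,0.03],[0.003,0,0.002],1.0],
    [[-0.05,0.3,0.03],[0.003,0,0.002],1.0]
  ]
}}

```text
time: 16.95
position: [0.5518, 0.1474, 0.0966]
tool_rot: [-180.0, 0.2, 10.0]
contact_force: [1.1, -8.9, -1.2]
gripper_width: 0.155
```

```bash
python3 fr.py
```

```text
t 16.95 deck x,y of grip -0.0004 0.0032 nose 0.0682 z 0.0966 [-1.7998e+02  1.7000e-01  9.9700e+00] F x,y,z -0.49 -8.94 -1.24 M [-2.04 -0.46 -0.03]
```

Emit:
{"api": "step_arm", "payload": {
  "motion": [
    [[-0.05,0.3,0.03],[0.002,0,0.002],1.0],
    [[-0.05,0.3,0.03],[0.002,0,0.002],1.0],
    [[-0.05,0.3,0.03],[0.002,0,0.002],1.0]
  ]
}}

```text
time: 17.25
position: [0.5516, 0.1482, 0.0968]
tool_rot: [179.8, 0.2, 10.0]
contact_force: [2.3, -9.8, 0.7]
gripper_width: 0.158
```

```bash
python3 fr.py
```

```text
t 17.25 deck x,y of grip -0.0004 0.0041 nose 0.0691 z 0.0968 [179.81   0.22   9.95] F x,y,z 0.57 -10.03 0.75 M [-2.13 -0.36 -0.03]
```

Emit:
{"api": "step_arm", "payload": {
  "motion": [
    [[-0.05,0.3,0.03],[0.002,0,0.002],1.0],
    [[-0.05,0.3,0.03],[0.002,0,0.002],1.0]
  ]
}}

```text
time: 17.45
position: [0.5516, 0.1485, 0.097]
tool_rot: [179.6, 0.3, 9.9]
contact_force: [2.2, -10.7, 0.2]
gripper_width: 0.158
```

```bash
python3 fr.py; python3 look.py w10 >/dev/null; python3 - <<'E'
import cv2
f=cv2.imread("pics/w10.png");cv2.imwrite("pics/w10c.png",cv2.resize(f[30:230,120:440],None,fx=2.5,fy=2.5,interpolation=cv2.INTER_CUBIC))
E
```

```text
t 17.45 deck x,y of grip -0.0004 0.0043 nose 0.0693 z 0.097 [179.65   0.25   9.93] F x,y,z 0.35 -10.95 0.15 M [-2.18 -0.36  0.02]
```

View pics/w10c.png

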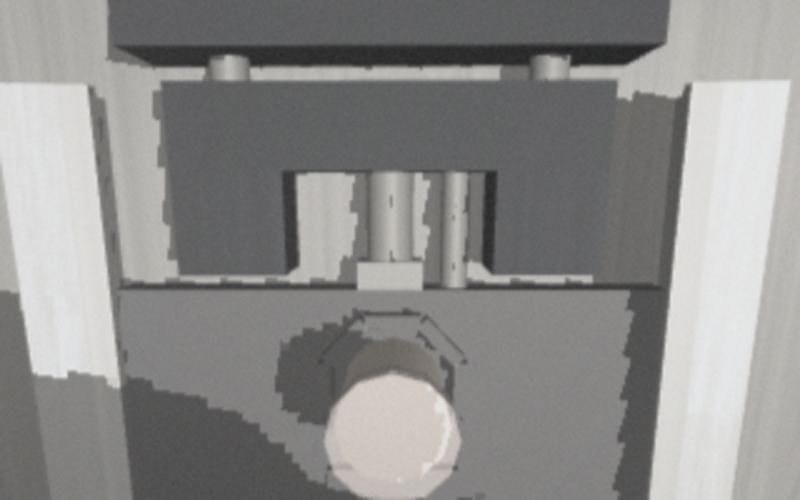

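About 3 mm gap left to the blocks (block faces row ~275, nose row ~286 in the crop). The tray is pressing down again; unload and continue.

Emit:
{"api": "step_arm", "payload": {
  "motion": [
    [[-0.05,0.3,0.06],[0.006,-0.001,0.002],1.0],
    [[-0.05,0.3,0.05],[0.004,0,0.002],1.0]
  ]
}}

```text
time: 17.7
position: [0.5513, 0.1492, 0.0972]
tool_rot: [179.9, 0.2, 9.9]
contact_force: [3.0, -8.3, -2.9]
gripper_width: 0.157
```

```bash
python3 fr.py
```

```text
t 17.7 deck x,y of grip -0.0005 0.0051 nose 0.0701 z 0.0972 [179.86   0.18   9.93] F x,y,z 1.54 -8.7 -2.89 M [-2.   -0.74 -0.09]
```

Emit:
{"api": "step_arm", "payload": {
  "motion": [
    [[-0.05,0.3,0.04],[0.004,-0.001,0.002],1.0],
    [[-0.05,0.3,0.04],[0.003,0,0.002],1.0]
  ]
}}

```text
time: 17.9
position: [0.5512, 0.15, 0.0971]
tool_rot: [179.9, 0.1, 9.9]
contact_force: [1.7, -7.6, -2.9]
gripper_width: 0.159
```

```bash
python3 fr.py
```

```text
t 17.9 deck x,y of grip -0.0005 0.0059 nose 0.0709 z 0.0971 [1.7992e+02 1.2000e-01 9.9300e+00] F x,y,z 0.37 -7.82 -2.94 M [-1.93 -0.61 -0.04]
```

Emit:
{"api": "step_arm", "payload": {
  "motion": [
    [[-0.05,0.28,0.03],[0.003,0,0.002],1.0],
    [[-0.05,0.28,0.03],[0.003,0,0.002],1.0]
  ]
}}

```text
time: 18.1
position: [0.5511, 0.1507, 0.097]
tool_rot: [179.9, 0.1, 9.9]
contact_force: [1.5, -8.6, -0.3]
gripper_width: 0.161
```

```bash
python3 fr.py
```

```text
t 18.1 deck x,y of grip -0.0005 0.0066 nose 0.0716 z 0.097 [1.7994e+02 1.2000e-01 9.9400e+00] F x,y,z 0.04 -8.79 -0.33 M [-1.89 -0.48 -0.03]
```

Emit:
{"api": "step_arm", "payload": {
  "motion": [
    [[-0.05,0.28,0.03],[0.003,0,0.002],1.0],
    [[-0.05,0.28,0.03],[0.003,0,0.002],1.0]
  ]
}}

```text
time: 18.3
position: [0.551, 0.1513, 0.097]
tool_rot: [180.0, 0.1, 9.9]
contact_force: [2.0, -8.4, -0.5]
gripper_width: 0.157
```

```bash
python3 fr.py; python3 look.py w11 >/dev/null; python3 - <<'E'
import cv2
f=cv2.imread("pics/w11.png");cv2.imwrite("pics/w11c.png",cv2.resize(f[30:230,120:440],None,fx=2.5,fy=2.5,interpolation=cv2.INTER_CUBIC))
E
```

```text
t 18.3 deck x,y of grip -0.0004 0.0072 nose 0.0722 z 0.097 [1.7996e+02 1.2000e-01 9.9400e+00] F x,y,z 0.53 -8.64 -0.5 M [-1.9  -0.51 -0.06]
```

View pics/w11c.png

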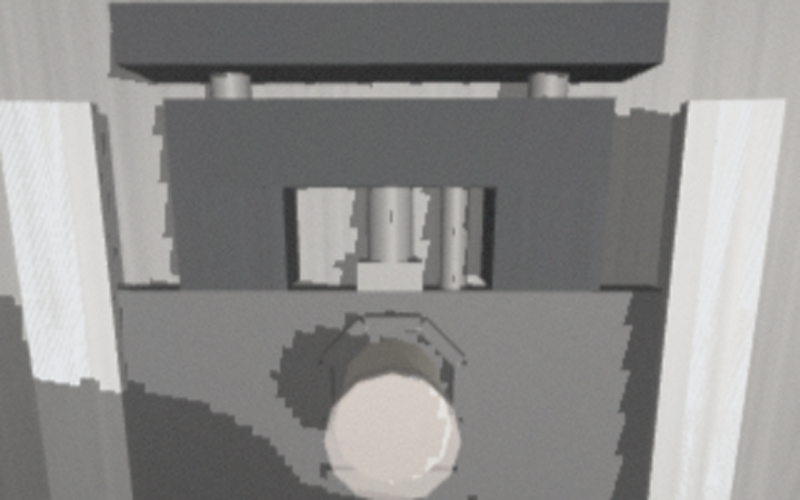

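Blocks now nearly meet the nose (row ~289 for both). Feel for the end.

Emit:
{"api": "step_arm", "payload": {
  "motion": [
    [[-0.05,0.28,0.03],[0.003,0,0.002],1.0],
    [[-0.05,0.28,0.03],[0.003,0,0.002],1.0]
  ]
}}

```text
time: 18.55
position: [0.5509, 0.152, 0.097]
tool_rot: [180.0, 0.1, 10.0]
contact_force: [2.2, -9.6, -1.8]
gripper_width: 0.158
```

```bash
python3 fr.py
```

```text
t 18.55 deck x,y of grip -0.0004 0.0079 nose 0.0729 z 0.097 [1.7998e+02 1.2000e-01 9.9600e+00] F x,y,z 0.49 -9.84 -1.82 M [-1.95 -0.5  -0.03]
```

Emit:
{"api": "step_arm", "payload": {
  "motion": [
    [[-0.05,0.28,0.03],[0.003,0,0.002],1.0],
    [[-0.05,0.28,0.03],[0.003,0,0.002],1.0]
  ]
}}

```text
time: 18.75
position: [0.5509, 0.1524, 0.0969]
tool_rot: [180.0, 0.1, 10.0]
contact_force: [2.0, -9.3, -0.2]
gripper_width: 0.157
```

```bash
python3 fr.py
```

```text
t 18.75 deck x,y of grip -0.0004 0.0083 nose 0.0733 z 0.0969 [1.7998e+02 1.2000e-01 9.9600e+00] F x,y,z 0.36 -9.46 -0.18 M [-2.21 -0.45 -0.04]
```

Emit:
{"api": "step_arm", "payload": {
  "motion": [
    [[-0.05,0.29,0.03],[0.003,0,0.002],1.0],
    [[-0.05,0.29,0.03],[0.003,0,0.002],1.0]
  ]
}}

```text
time: 18.95
position: [0.5509, 0.1524, 0.097]
tool_rot: [179.9, 0.1, 10.0]
contact_force: [1.8, -9.3, -0.7]
gripper_width: 0.158
```

```bash
python3 fr.py
```

```text
t 18.95 deck x,y of grip -0.0004 0.0083 nose 0.0733 z 0.097 [1.7993e+02 1.3000e-01 9.9500e+00] F x,y,z 0.14 -9.49 -0.73 M [-2.17 -0.47  0.11]
```

Emit:
{"api": "step_arm", "payload": {
  "motion": [
    [[-0.05,0.3,0.03],[0.003,0,0.002],1.0],
    [[-0.05,0.3,0.03],[0.003,0,0.002],1.0]
  ]
}}

```text
time: 19.15
position: [0.5509, 0.1524, 0.0971]
tool_rot: [179.9, 0.2, 9.9]
contact_force: [1.4, -10.2, 0.2]
gripper_width: 0.16
```

```bash
python3 fr.py
```

```text
t 19.15 deck x,y of grip -0.0004 0.0083 nose 0.0733 z 0.0971 [1.7987e+02 1.6000e-01 9.9300e+00] F x,y,z -0.4 -10.29 0.18 M [-2.22 -0.46  0.05]
```

Emit:
{"api": "step_arm", "payload": {
  "motion": [
    [[-0.05,0.31,0.06],[0.005,-0.001,0.002],1.0],
    [[-0.05,0.32,0.06],[0.004,0,0.002],1.0]
  ]
}}

```text
time: 19.35
position: [0.5509, 0.1528, 0.0974]
tool_rot: [180.0, 0.1, 9.9]
contact_force: [2.4, -10.1, -1.9]
gripper_width: 0.157
```

```bash
python3 fr.py
```

```text
t 19.35 deck x,y of grip -0.0004 0.0086 nose 0.0736 z 0.0974 [1.7997e+02 1.0000e-01 9.9200e+00] F x,y,z 0.65 -10.39 -1.94 M [-2.4  -0.59  0.02]
```

Emit:
{"api": "step_arm", "payload": {
  "motion": [
    [[-0.05,0.32,0.03],[0.004,-0.001,0.002],1.0],
    [[-0.05,0.33,0.03],[0.003,0,0.002],1.0]
  ]
}}

```text
time: 19.55
position: [0.5509, 0.1527, 0.0973]
tool_rot: [179.9, 0.1, 9.9]
contact_force: [1.2, -11.1, 0.6]
gripper_width: 0.159
```

```bash
python3 fr.py; python3 look.py w12 >/dev/null; python3 - <<'E'
import cv2
f=cv2.imread("pics/w12.png");cv2.imwrite("pics/w12c.png",cv2.resize(f[110:170,170:390],None,fx=3.6,fy=3.6,interpolation=cv2.INTER_CUBIC))
from rig import ctrl
f=ctrl.grab_frame("side");cv2.imwrite("pics/s12.png",cv2.resize(f[180:290,150:300],None,fx=5,fy=5,interpolation=cv2.INTER_CUBIC))
E
```

```text
t 19.55 deck x,y of grip -0.0003 0.0086 nose 0.0736 z 0.0973 [1.7992e+02 6.0000e-02 9.8900e+00] F x,y,z -0.68 -11.12 0.59 M [-2.45 -0.28  0.13]
```

View pics/w12c.png

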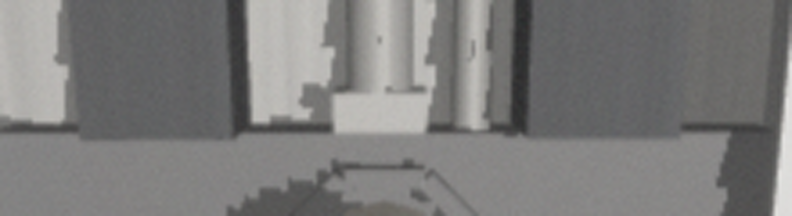

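View pics/s12.png

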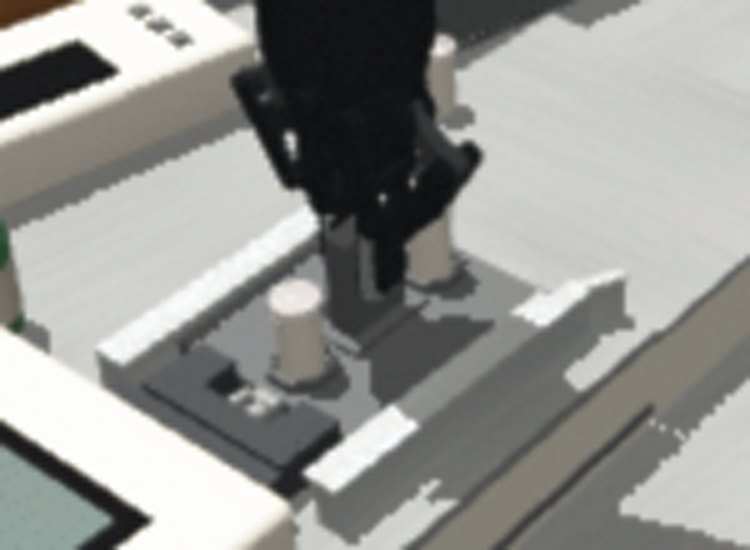

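The block tops overlap the nose edge by ~2 px on both sides, which is what contact should look like from this camera position, and it no longer advances at 11 N: home. Lower flat while holding a light push.

Emit:
{"api": "step_arm", "payload": {
  "motion": [
    [[-0.04,0.25,-0.03],[0.002,0,0.003],1.0],
    [[-0.04,0.25,-0.05],[0.002,0,0.003],1.0],
    [[-0.04,0.25,-0.05],[0.002,0,0.002],1.0]
  ]
}}

```text
time: 19.95
position: [0.5511, 0.1525, 0.097]
tool_rot: [179.7, 0.1, 10.0]
contact_force: [-2.6, -10.8, 10.2]
gripper_width: 0.158
```

```bash
python3 fr.py
```

```text
t 19.95 deck x,y of grip -0.0002 0.0083 nose 0.0733 z 0.097 [1.7972e+02 1.0000e-01 1.0000e+01] F x,y,z -4.44 -10.17 10.18 M [-1.85  0.64  0.18]
```

Emit:
{"api": "step_arm", "payload": {
  "motion": [
    [[-0.02,0.12,0.0],[0.004,0,0],1.0],
    [[-0.01,0.08,0.0],[0.002,0,0],1.0],
    [[0,0.04,0],[0,0,0],1.0]
  ]
}}

```text
time: 20.25
position: [0.5509, 0.1524, 0.097]
tool_rot: [179.9, 0.1, 9.9]
contact_force: [0.1, -4.2, 1.0]
gripper_width: 0.159
```

```bash
python3 fr.py
```

```text
t 20.25 deck x,y of grip -0.0004 0.0083 nose 0.0733 z 0.097 [1.799e+02 9.000e-02 9.880e+00] F x,y,z -0.65 -4.11 0.99 M [-0.77  0.    0.11]
```

Emit:
{"api": "step_arm", "payload": {
  "motion": [
    [[0,0,0],[0,0,0],4.0],
    [[0,0,0],[0,0,0],4.0],
    [[0,0,0],[0,0,0],4.0],
    [[0,0,0],[0,0,0],4.0]
  ]
}}

```text
time: 20.65
position: [0.5506, 0.1559, 0.0974]
tool_rot: [-179.9, 0.0, 10.0]
contact_force: [-0.2, 0.7, -0.2]
gripper_width: 0.468
```

```bash
python3 fr.py; python3 look.py w13 >/dev/null; python3 - <<'E'
import cv2
f=cv2.imread("pics/w13.png");cv2.imwrite("pics/w13c.png",cv2.resize(f[90:190,150:400],None,fx=3.2,fy=3.2,interpolation=cv2.INTER_CUBIC))
E
```

```text
t 20.65 deck x,y of grip -0.0001 0.0118 nose 0.0768 z 0.0974 [-1.7989e+02  2.0000e-02  1.0040e+01] F x,y,z -0.05 0.75 -0.25 M [ 0.   -0.01 -0.05]
```

View pics/w13c.png

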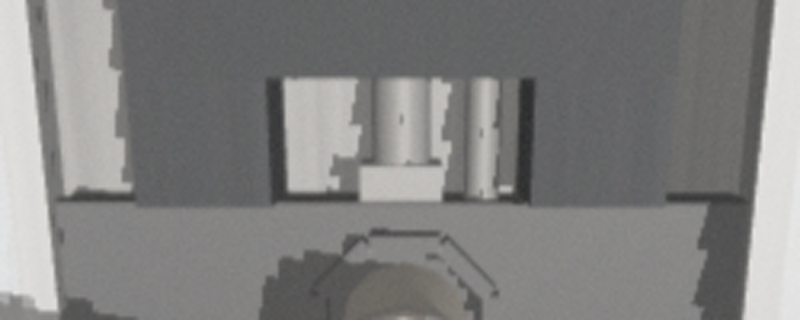

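View pics/w13.png

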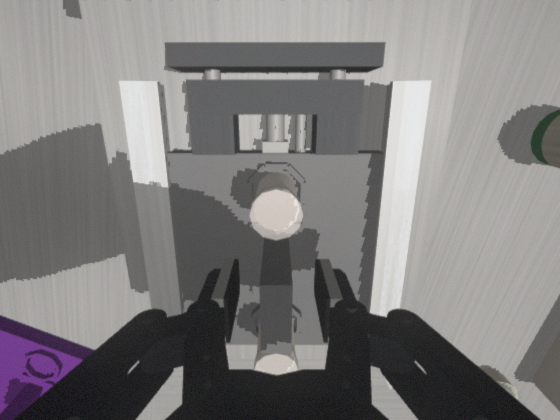

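```bash
python3 - <<'E'
from h import *
import pickle
O=np.array([.5527,.1443]);a=np.radians(9.9);X=np.array([np.cos(a),np.sin(a)]);Y=np.array([-X[1],X[0]])
def go(n,c,items):
    i=pickle.load(open(f"pics/{n}.pkl","rb"))
    # print predicted rows too
    for k,u,v,z in items:
        d=onz(i,c(u,v),z)[:2]-O;print(n,k,(d@X).round(4),(d@Y).round(4))
c13=lambda u,v:((u+.5)/3.2-.5+150,(v+.5)/3.2-.5+90)
c12=lambda u,v:((u+.5)/3.6-.5+170,(v+.5)/3.6-.5+110)
go("w13",c13,[("blkL",200,206,.082),("blkR",600,207,.082),("topedgeL",100,202,.074),("topedgeR",690,202,.074),("lowedge",100,194,.06)])
go("w12",c12,[("blkL",160,138,.082),("blkR",605,137,.082),("topedgeL",30,132,.074),("topedgeR",710,132,.074),("pinhead base",380,133,.074)])
f=cv2.imread("pics/w13.png")
for col in (172,182,200,215,225,325,340,355,365,372,380): print(col,f[145:162,col].mean(1).round(0).astype(int).tolist())
E
```

```text
w13 blkL -0.0333 0.072
w13 blkR 0.0316 0.0721
w13 topedgeL -0.0519 0.0715
w13 topedgeR 0.0484 0.0718
w13 lowedge -0.0562 0.0709
w12 blkL -0.0321 0.072
w12 blkR 0.0315 0.0722
w12 topedgeL -0.0532 0.0719
w12 topedgeR 0.0487 0.072
w12 pinhead base -0.0007 0.0718
172 [185, 186, 185, 185, 172, 138, 91, 77, 115, 128, 132, 130, 133, 131, 133, 131, 131]
182 [184, 181, 182, 177, 131, 87, 68, 76, 115, 128, 133, 134, 131, 132, 134, 132, 133]
200 [99, 99, 95, 96, 96, 97, 97, 96, 97, 106, 126, 133, 131, 133, 132, 134, 132]
215 [100, 99, 100, 100, 99, 98, 99, 98, 99, 109, 126, 132, 133, 135, 133, 133, 133]
225 [99, 97, 101, 99, 99, 100, 99, 99, 96, 106, 129, 132, 132, 131, 133, 132, 131]
325 [98, 99, 100, 99, 101, 99, 100, 100, 97, 107, 130, 136, 134, 136, 135, 135, 136]
340 [103, 103, 101, 100, 100, 100, 102, 101, 104, 112, 131, 138, 136, 136, 137, 137, 135]
355 [104, 105, 104, 105, 103, 102, 106, 106, 106, 115, 132, 137, 137, 138, 138, 136, 135]
365 [102, 107, 106, 103, 105, 80, 62, 65, 99, 128, 134, 135, 138, 136, 137, 138, 137]
372 [106, 105, 106, 105, 103, 80, 59, 62, 72, 79, 82, 81, 86, 83, 84, 84, 82]
380 [109, 106, 106, 107, 106, 98, 73, 63, 68, 82, 83, 82, 82, 83, 83, 79, 81]
```

Vision puts the nose within ~0.5 mm of the blocks, but the push margin over the pin was small. I'll regrip and push once more for a clear confirmation of the end.

Emit:
{"api": "step_arm", "payload": {
  "motion": [
    [[0.03,-0.2,-0.05],[0,0,0],4.0],
    [[0,0,0],[0,0,0],4.0],
    [[0,0,0],[0,0,0],1.0],
    [[0,0,0],[0,0,0],1.0],
    [[0,0,0],[0,0,0],1.0],
    [[0,0,0],[0,0,0],1.0],
    [[0,0,0],[0,0,0],1.0]
  ],
  "grip_force": 40
}}

```text
time: 21.4
position: [0.5509, 0.154, 0.0969]
tool_rot: [-179.9, 0.0, 10.0]
contact_force: [-0.2, -0.2, 0.5]
gripper_width: 0.157
```

```bash
python3 fr.py
```

```text
t 21.4 deck x,y of grip -0.0002 0.0099 nose 0.0749 z 0.0969 [-1.7988e+02  2.0000e-02  1.0050e+01] F x,y,z -0.25 -0.16 0.48 M [-0.02  0.01 -0.02]
```

Now ramp the push with light unloading.

Emit:
{"api": "step_arm", "payload": {
  "motion": [
    [[-0.02,0.12,0.02],[0.002,0,0.001],1.0],
    [[-0.03,0.2,0.04],[0.003,0,0.001],1.0],
    [[-0.05,0.27,0.04],[0.003,0,0.002],1.0]
  ]
}}

```text
time: 21.7
position: [0.5507, 0.1546, 0.0971]
tool_rot: [-179.8, 0.0, 10.1]
contact_force: [2.2, -8.1, -1.6]
gripper_width: 0.159
```

```bash
python3 fr.py
```

```text
t 21.7 deck x,y of grip -0.0002 0.0105 nose 0.0755 z 0.0971 [-1.7978e+02  2.0000e-02  1.0080e+01] F x,y,z 0.76 -8.4 -1.62 M [-1.98 -0.6  -0.06]
```

Emit:
{"api": "step_arm", "payload": {
  "motion": [
    [[-0.05,0.3,0.05],[0.004,0,0.002],1.0],
    [[-0.05,0.32,0.05],[0.004,0,0.002],1.0]
  ]
}}

```text
time: 21.9
position: [0.5508, 0.1546, 0.0971]
tool_rot: [-179.7, 0.0, 10.1]
contact_force: [2.1, -9.0, -2.6]
gripper_width: 0.159
```

```bash
python3 fr.py
```

```text
t 21.9 deck x,y of grip -0.0001 0.0105 nose 0.0755 z 0.0971 [-1.7972e+02  2.0000e-02  1.0060e+01] F x,y,z 0.48 -9.25 -2.64 M [-2.29 -0.6   0.01]
```

Emit:
{"api": "step_arm", "payload": {
  "motion": [
    [[-0.06,0.35,0.04],[0.002,0,0.002],1.0],
    [[-0.06,0.37,0.04],[0.002,0,0.002],1.0]
  ]
}}

```text
time: 22.1
position: [0.5507, 0.1547, 0.0972]
tool_rot: [-180.0, 0.1, 10.0]
contact_force: [0.4, -11.0, 2.5]
gripper_width: 0.158
```

```bash
python3 fr.py
```

```text
t 22.1 deck x,y of grip -0.0002 0.0105 nose 0.0755 z 0.0972 [-1.7996e+02  8.0000e-02  9.9800e+00] F x,y,z -1.47 -10.96 2.54 M [-2.52 -0.26  0.1 ]
```

Emit:
{"api": "step_arm", "payload": {
  "motion": [
    [[-0.06,0.38,0.05],[0.003,0,0.002],1.0],
    [[-0.06,0.38,0.04],[0.002,0,0.002],1.0]
  ]
}}

```text
time: 22.3
position: [0.5507, 0.1548, 0.0974]
tool_rot: [179.8, 0.1, 9.9]
contact_force: [-0.2, -11.1, 1.6]
gripper_width: 0.156
```

```bash
python3 fr.py
```

```text
t 22.3 deck x,y of grip -0.0001 0.0106 nose 0.0756 z 0.0974 [1.7982e+02 1.4000e-01 9.9200e+00] F x,y,z -2.14 -10.86 1.64 M [-2.45 -0.36  0.19]
```

Emit:
{"api": "step_arm", "payload": {
  "motion": [
    [[-0.05,0.36,0.08],[0.007,0,0.003],1.0],
    [[-0.05,0.36,0.06],[0.005,0,0.002],1.0]
  ]
}}

```text
time: 22.5
position: [0.5506, 0.1551, 0.0978]
tool_rot: [-179.9, 0.1, 9.9]
contact_force: [2.2, -9.3, -2.7]
gripper_width: 0.157
```

```bash
python3 fr.py
```

```text
t 22.5 deck x,y of grip -0.0002 0.011 nose 0.076 z 0.0978 [-1.7995e+02  1.4000e-01  9.9400e+00] F x,y,z 0.56 -9.51 -2.71 M [-2.45 -0.62  0.13]
```

Emit:
{"api": "step_arm", "payload": {
  "motion": [
    [[-0.05,0.36,0.05],[0.004,0,0.002],1.0],
    [[-0.05,0.36,0.05],[0.003,0,0.002],1.0]
  ]
}}

```text
time: 22.7
position: [0.5507, 0.155, 0.0977]
tool_rot: [180.0, 0.2, 9.9]
contact_force: [1.6, -10.9, 0.7]
gripper_width: 0.162
```

```bash
python3 fr.py
```

```text
t 22.7 deck x,y of grip -0.0002 0.0109 nose 0.0759 z 0.0977 [179.98   0.18   9.88] F x,y,z -0.34 -10.96 0.67 M [-2.3  -0.39  0.18]
```

No further travel even unloaded at ~10 N, where the pin alone moved at 8 N: it's home. Lower flat, relax, release.

Emit:
{"api": "step_arm", "payload": {
  "motion": [
    [[-0.04,0.25,-0.05],[0.002,0,0.003],1.0],
    [[-0.04,0.25,-0.05],[0.002,0,0.003],1.0],
    [[-0.03,0.2,-0.03],[0.002,0,0.002],1.0],
    [[-0.02,0.15,0],[0.002,0,0],1.0],
    [[-0.01,0.08,0],[0.001,0,0],1.0],
    [[0,0.02,0],[0,0,0],1.0]
  ]
}}

```text
time: 23.3
position: [0.5507, 0.1547, 0.0975]
tool_rot: [179.8, 0.2, 9.9]
contact_force: [-0.2, -2.6, -0.8]
gripper_width: 0.156
```

```bash
python3 fr.py
```

```text
t 23.3 deck x,y of grip -0.0002 0.0106 nose 0.0756 z 0.0975 [179.84   0.23   9.89] F x,y,z -0.66 -2.57 -0.77 M [-0.32 -0.1   0.13]
```

Emit:
{"api": "step_arm", "payload": {
  "motion": [
    [[0,0,-0.01],[0,0,0],3.0],
    [[0,0,0],[0,0,0],4.0],
    [[0,0,0],[0,0,0],6.0],
    [[0,0,0],[0,0,0],6.0],
    [[0,0,0],[0,0,0],6.0]
  ]
}}

```text
time: 23.8
position: [0.5505, 0.1575, 0.0976]
tool_rot: [-180.0, 0.2, 10.0]
contact_force: [0.5, -0.6, 0.6]
gripper_width: 0.702
```

Emit:
{"api": "step_arm", "payload": {
  "motion": [
    [[0,0,1],[0,0,0],6.0],
    [[0,0,2],[0,0,0],6.0],
    [[0,0,2.5],[0,0,0],6.0],
    [[0,0,2.5],[0,0,0],6.0],
    [[0,0,0],[0,0,0],6.0],
    [[0,0,0],[0,0,0],6.0]
  ]
}}

```text
time: 24.4
position: [0.5498, 0.1582, 0.1834]
tool_rot: [-179.9, 0.2, 10.1]
contact_force: [0.5, -0.2, -0.2]
gripper_width: 0.707
```

```bash
python3 fr.py; python3 look.py w14; python3 - <<'E'
from h import *
f=cv2.imread("pics/w14.png");cv2.imwrite("pics/w14c.png",cv2.resize(f[120:300,170:390],None,fx=3.3,fy=3.3,interpolation=cv2.INTER_CUBIC))
f=ctrl.grab_frame("side");cv2.imwrite("pics/s14.png",cv2.resize(f[160:290,150:300],None,fx=4.5,fy=4.5,interpolation=cv2.INTER_CUBIC))
E
```

```text
t 24.4 deck x,y of grip -0.0004 0.0142 nose 0.0792 z 0.1834 [-1.7994e+02  1.6000e-01  1.0060e+01] F x,y,z 0.42 -0.28 -0.17 M [-0.04  0.01 -0.01]
[0.54984636 0.15820696 0.18336116] [-1.79937536e+02  1.59949991e-01  1.00632348e+01] [ 0.03 -1.36 -0.27 -1.65 -0.47  0.76  0.36]
```

View pics/w14c.png

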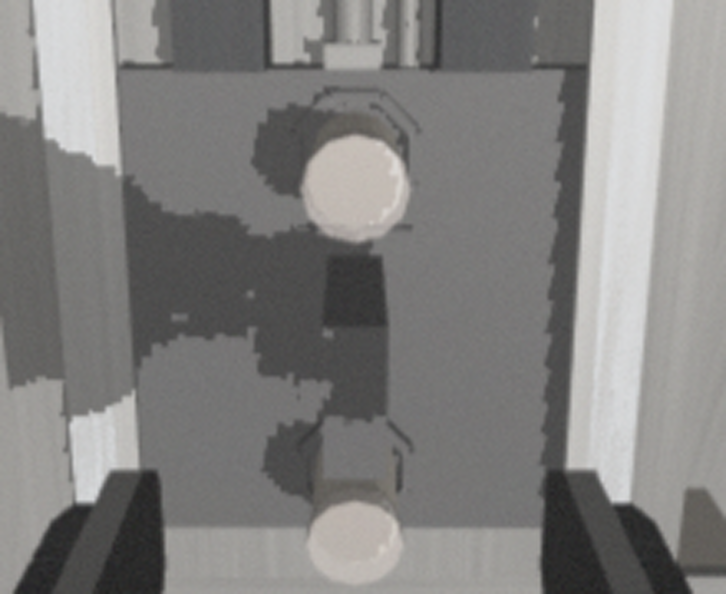

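View pics/s14.png

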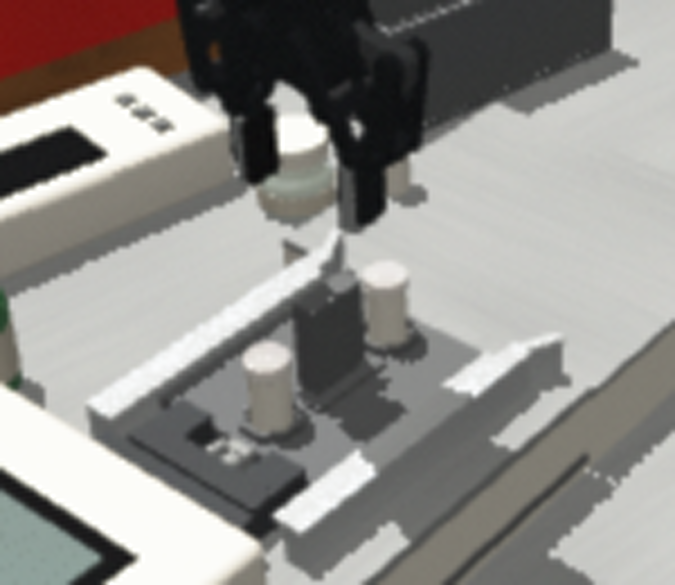

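Tray flat, cups upright, gripper clear. One more check from further back, where a gap between nose and blocks would show.

Emit:
{"api": "step_arm", "payload": {
  "motion": [
    [[0.6,-3.2,0],[0,0,0],6.0],
    [[0.6,-3.2,0],[0,0,0],6.0],
    [[0.4,-2,0],[0,0,0],6.0],
    [[0,0,0],[0,0,0],6.0],
    [[0,0,0],[0,0,0],6.0]
  ]
}}

```text
time: 25.0
position: [0.5633, 0.0727, 0.1789]
tool_rot: [-179.8, 0.5, 10.2]
contact_force: [-0.2, 1.1, -0.3]
gripper_width: 0.703
```

```bash
python3 look.py w15; python3 - <<'E'
from h import *
f=cv2.imread("pics/w15.png");cv2.imwrite("pics/w15c.png",cv2.resize(f[0:150,170:390],None,fx=3.6,fy=3.6,interpolation=cv2.INTER_CUBIC))
E
```

```text
[0.56333256 0.07269239 0.17892887] [-179.82153026    0.54352929   10.24860592] [0.86 0.39 0.75 0.22 0.31 0.01 0.2 ]
```

View pics/w15c.png

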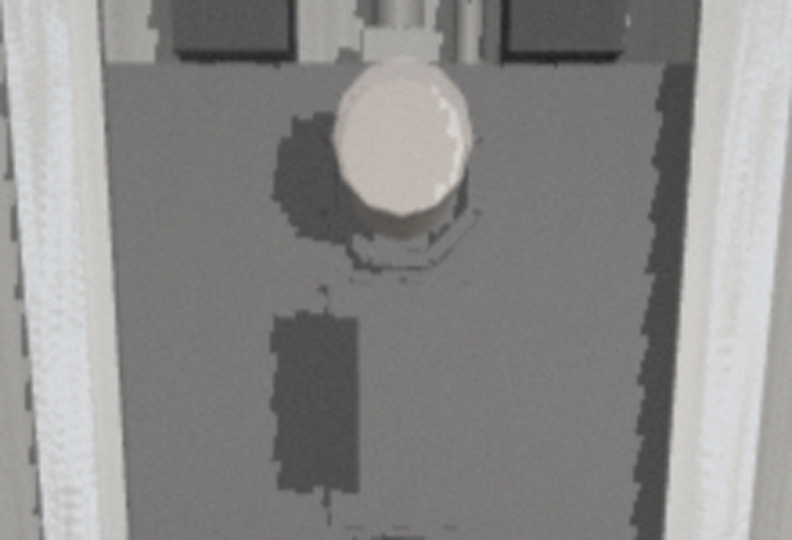

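Between the block faces (dark strip, rows 50–62) and the nose there is no light gap on either side. Handing in.

```bash
python3 - <<'E'
from rig import ctrl
print(ctrl.finish_job(), ctrl.sense()["time"], ctrl.sense()["contact_force"])
E
```

```text
the job is handed in; nothing more can be done
the job is handed in; nothing more can be done
```

The tray is home against the stop's two blocks and the job is handed in. No verdict was reported.

**What I did:** I gripped the grey tray by its fin and lifted it about 7.5 mm. I centred it between the rails, carried it over the step without contact and set it down on the deck. I then pushed it past the ejector pin until it stopped, and let go.

**What the last checks showed:**
- **Push force:** the highest push I read at the wrist was about 12 N. That was at the pin, which held until I took some weight off the tray and then moved at about 8–9 N.
- **End position:** the tray stopped where the blocks were seen. After I regripped it, about 9–11 N moved it no further.
- **Gap:** images put the nose 0–0.5 mm from the blocks, accurate to about 0.5–1 mm. The view from further back showed no gap on either side.
- **At the end:** the tray was flat with both cups upright, and the gripper was open and clear of it. Force readings were near zero.

**Uncertain:** I could not read the feeler's travel directly, so "home" rests on touch and the images. I also took no final picture of all the bystanders. I saw no contact with any, and those in view in the last side picture stood upright.

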